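Reload the tape dispenser from the desk organiser

ROBOT

A 6-joint arm with a two-finger parallel gripper is mounted at the origin on the work surface. World frame = base frame: x ahead of the robot, y to its left, z up, the work surface at z = 0. Lengths are in mm, angles in degrees, forces in N, time in s.
With the tool pointing down it reaches from about 300 to 850 mm from the base axis. Payload 4.2 kg.
Tool frame: the origin (TCP) lies on the centre line of the jaws, within the pads' length; the fingertips stand 14 mm ahead of it and the grasp point (between the pads) lies 5 mm behind it; z points along the fingers, y is the direction in which the jaws open and shut (so a half turn about z gives the same grasp; the last joint's range is limited). The gripper opens to 91 mm and grips with 3 to 60 N. Pads are 32 mm wide; open, the fingers measure 118 mm over their backs; the gripper's body (76 mm by 178 mm) begins 60 mm behind the grasp point.
Start: joints at [75.229, 18.312, 89.639, -0, 72.044, -1.146], TCP at [135.451, 558.836, 201.176] pointing down, gripper open.
Joint ranges: [-177.97, 177.97], [-48.28, 115.42], [12.27, 149.76], [-77.06, 257.06], [2.81, 150.46], [-146.56, 146.56]. Speed limits (degrees/s): [147.25, 147.25, 180, 180, 180, 180].

INTERFACE

Orientations are given as [roll, pitch, yaw] about the fixed x, y, z axes, in that order (R = Rz(yaw) Ry(pitch) Rx(roll)).
In Python, from workcell import env gives the robot as it stands.
- The arm moves only by the tool play_rows, never from a script. Its argument "increments" is a list of rows, each a list of 5 numbers: the shift along the world's x, y, z in mm, then the turn about the world's z in degrees, then the closure, from 0 (fully open) to 1 (shut). In form: [[x, y, z, yaw, fingers], ...]. A call has 1 to 20 rows; each row shifts and turns the commanded pose from where the row before left it; what a row does not reach is not made up. A row lasts 1/8 s, in which the tool goes at most 62.5 mm and 10.7 degrees, less where a joint would pass 70% of its speed; a pose out of reach is approached as far as the arm can. A call is refused whole if a number of a shift passes 62.5 or a number of a turn 10.7, either way. A call with a gripper value outside its range is refused whole. The fingers move at their own pace and stop on an object; "newtons" is the grip in N (left out, the last holds). Time passes only in rows, so rows that do not move let the fingers close. It gives the time, the measured TCP pose, the force and the opening at its end, in the units of the state.
- env.state(): the state, without advancing time (a new reading comes with each control period).
- env.grab_frame(name): name is "side" or "top" or "wrist"; returns the picture (400x640x3 uint8, red, green, blue); there is no depth.
- env.calibration(name): a dict with "fx", "fy", "cx", "cy" (pixels), "R" (3x3) and "t" (3): a world point X has camera coordinates R X + t; the wrist camera has in their place "hand_eye" (4x4, takes a point from camera to tool coordinates, whose origin is the TCP and whose axes are the flange's). Camera axes: x right, y down, z forward; pixel columns grow to the right and rows downward; lengths in mm; the calibration is good to about 2 mm. A picture is of the moment at which its call begins: read the wrist's pose just before it. calibration takes no time and is no camera call.
- env.job_done(): hands the job in, once; it reports no verdict.
The state is a dict: "time_s": time; "qpos": joint angles; "qvel": joint speeds; "effort": joint torques, N m; "ee_pos": TCP position; "ee_rot": TCP orientation; "force": force on the tool from outside, world axes, zero at the start; "torque": the same for the moment, N m; "gripper_width": finger opening in mm.
Only numpy, scipy, OpenCV 4.12 (cv2) and the standard library are available. Lean on these libraries where they do the work, as an engineer would, in place of code of your own. Each camera call takes 0.05 s, during which the arm holds its last target.

TASK

Reload the desk tape dispenser with the three slim tape rolls: swing wide open only the organiser lid above them, lift the empty spindle out of the dispenser by its grip, thread it through all three rolls where they stand and lift them out together. Then lay the spindle back in the dispenser's two notches just as it lay before, the three rolls now hanging on it between the cheeks, and let go. Keep the other lids shut and leave the bottle, pen stand, lunchbox and abacus where they stand.

Things in the scene. Friction and masses are not known exactly. Their poses are not given: they have to be found in the camera images.
- organiser: Teak organiser, fixed, 118 deep (x), 230 wide (y), 76 mm high; three compartments side by side (right, middle, left: y = -75, 0, 75 mm), inside 108 by 70, walls 5 mm. Origin: centre of underside; front face at x = -59, z up. The front wall has a cut-out at each compartment's middle, 36 mm wide, open at the top, down to z = 22; the back wall has none. Each has its own clear lid hinged on the back wall.
- lid_right (a joint): Hinge of the right lid: 0 shut, grows as the front edge swings up and back, 1.57 upright, 1.75 at its stop. Friction hinge (0.06 N m): the 60 g lid stays where it is left.
- tab_right (a point): Middle of the upright teak tab at the middle of the right lid's front edge: 28 mm wide along the hinge line, 14 thick, 30 tall on the 4 mm lid; the point is 19 mm above the lid's top face, 11 mm below the tab's end, 100 mm above the desk when shut. It turns with the lid (z: lid's outward normal). Neighbouring tabs are 75 mm apart.
- hinge_right (a point): Middle of the right lid's hinge line, on the organiser's back wall, 76 mm above the desk, fixed. Axes as the organiser's; the lid turns about y, its tab lies 106 mm ahead (-x) when shut.
- lid_middle (a joint): Hinge of the middle lid: 0 shut, grows as the front edge swings up and back, 1.57 upright, 1.75 at its stop. Friction hinge (0.06 N m): the 60 g lid stays where it is left.
- tab_middle (a point): Middle of the upright teak tab at the middle of the middle lid's front edge: 28 mm wide along the hinge line, 14 thick, 30 tall on the 4 mm lid; the point is 19 mm above the lid's top face, 11 mm below the tab's end, 100 mm above the desk when shut. It turns with the lid (z: lid's outward normal). Neighbouring tabs are 75 mm apart.
- hinge_middle (a point): Middle of the middle lid's hinge line, on the organiser's back wall, 76 mm above the desk, fixed. Axes as the organiser's; the lid turns about y, its tab lies 106 mm ahead (-x) when shut.
- lid_left (a joint): Hinge of the left lid: 0 shut, grows as the front edge swings up and back, 1.57 upright, 1.75 at its stop. Friction hinge (0.06 N m): the 60 g lid stays where it is left.
- tab_left (a point): Middle of the upright teak tab at the middle of the left lid's front edge: 28 mm wide along the hinge line, 14 thick, 30 tall on the 4 mm lid; the point is 19 mm above the lid's top face, 11 mm below the tab's end, 100 mm above the desk when shut. It turns with the lid (z: lid's outward normal). Neighbouring tabs are 75 mm apart.
- hinge_left (a point): Middle of the left lid's hinge line, on the organiser's back wall, 76 mm above the desk, fixed. Axes as the organiser's; the lid turns about y, its tab lies 106 mm ahead (-x) when shut.
- roll_tray: Black tray fixed in one of the three compartments (which one varies), holding the three slim rolls. Origin: centre of underside, 6 mm above the desk, 56 mm ahead (-x) of that compartment's hinge point; axes as the organiser's. Low bearers carry the rolls; comb ribs at the sides only (over 20 mm from the middle plane) keep them upright. The other compartments hold a wide roll and sundries.
- roll_0: The front slim tape roll: cream tape on a cardboard core, 64 mm across, 15 mm wide, hole 26 mm right through; loose, 25 to 50 g. Origin at its centre, x along the hole. It stands on edge in the tray, centre 42 mm above the desk, at x = -32 mm in the tray's frame, hole along the tray's x.
- roll_1: The middle slim tape roll: cream tape on a cardboard core, 64 mm across, 15 mm wide, hole 26 mm right through; loose, 25 to 50 g. Origin at its centre, x along the hole. It stands on edge in the tray, centre 42 mm above the desk, at x = -12 mm in the tray's frame, hole along the tray's x.
- roll_2: The rear slim tape roll: cream tape on a cardboard core, 64 mm across, 15 mm wide, hole 26 mm right through; loose, 25 to 50 g. Origin at its centre, x along the hole. It stands on edge in the tray, centre 42 mm above the desk, at x = 8 mm in the tray's frame, hole along the tray's x.
- dispenser: Black tape dispenser, fixed, base 135 by 98 mm, steel cutter along its front (-x). Origin: centre of underside; y along the spindle, z up. Two upright cheeks, y = -46 to -39 and 39 to 46 mm, 88 mm high, each with a notch at x = 0, 14 mm wide, open at the top with a mouth flared to 30 mm; a shaft in them has its axis at z = 74 mm.
- spindle_grip (a point): Centre of the spindle's grip, a dark wooden bar 18 mm square, 50 mm long. x points along the spindle to its tip. From here: grip to 25 mm either way, collar 34 mm across at 25 to 29, round shaft 10 mm across to the rounded tip at 133. It starts level in the notches, grip faces upright and level, this point at (0, -78, 74) mm in the dispenser's frame, shaft towards its +y.
- spindle: The whole spindle, loose, 158 mm long, 70 g, balance point about 58 mm from the grip's centre towards the tip; origin on its axis at the collar's shaft-side face, 29 mm from the grip's centre; x towards the tip.
- bottle_center (a point): Green glass bottle, capped, 68 mm across, 250 mm tall, loose; this point is half-way up. To be left alone.
- pen_stand_center (a point): Black plastic pen stand, 76 mm across, 100 mm high, with pens up to about 175 mm high; point on its axis 50 mm up. To be left alone.
- lunchbox_center (a point): Stainless steel lunchbox, 114 by 180 mm, 57 mm high; point at its centre. To be left alone.
- abacus_center (a point): Small wooden abacus standing upright, 50 mm deep (x), 170 mm wide (y), 119 mm high; point at its centre, 60 mm up. To be left alone.

How it is judged:
By the outcome, as a careful person would: the job done as asked, in the order asked, and still so for the second after the job is handed in, with the robot touching nothing.
It also fails if it takes over 72 s, if anything falls off the work surface, if the arm or the gripper's body presses on something with over 40 N, if the wrist force passes 120 N, or if a joint passes its speed limit or range.

## Working session

There is one attempt and no reset: what is moved stays moved. The work goes in short steps, Python scripts to look and compute and a tool call to move; the robot and the scene stay as the last step left them, time stands still between calls to the robot, and variables do not carry over. Pictures are saved under pics/ and viewed, and the job is handed in when it is done.

Besides the shell and the picture viewer there is one more tool, called after "Call:" by a JSON object that holds its "method" and its "body". play_rows: Moves the arm, as the interface text tells. Its arguments: {"type":"object","properties":{"increments":{"type":"array"},"newtons":{"type":"number"}},"required":["increments"]}

```bash
ls; mkdir -p pics; python3 - <<'E'
from workcell import env
import cv2
print(env.state())
for n in ["side","top","wrist"]:
    c=env.calibration(n); print(n,c)
    im=env.grab_frame(n); cv2.imwrite(f"pics/{n}0.png",im[:,:,::-1])
E
```

```text
pics
{'time_s': 0.0, 'qpos': array([ 7.52302838e+01,  1.83487134e+01,  8.97056637e+01, -1.40198446e-03,
        7.20429129e+01, -1.14848027e+00]), 'qvel': array([ 0.08269432, -0.05007287,  0.01141077,  0.05367376, -0.00336522,
        0.03668888]), 'effort': array([ 3.10835218e-03, -4.12458622e+01, -2.31972349e+01,  7.29578314e-02,
        4.54510795e-02, -1.40857501e-04]), 'ee_pos': array([135.31334386, 558.31647301, 200.35467123]), 'ee_rot': array([-1.79902703e+02, -6.17336676e-04,  1.66379197e+02]), 'force': array([-0.26734293, -0.12387402, -0.67722825]), 'torque': array([-0.03238844, -0.00345012,  0.01673968]), 'gripper_width': 91.41410629570431}
side {'fx': 474.74113462885424, 'fy': 474.74113462885424, 'cx': 311.6722465580244, 'cy': 200.47501418550047, 'R': array([[ 0.87007556, -0.49273973,  0.01326896],
       [-0.36857259, -0.66822494, -0.64624274],
       [ 0.32729613,  0.55738944, -0.76301655]]), 't': array([-445.20426815,  296.0749242 ,  983.76107653])}
top {'fx': 453.70682389307126, 'fy': 453.70682389307126, 'cx': 312.02125833896764, 'cy': 196.95794127386893, 'R': array([[ 0.02574913, -0.99956801,  0.01416922],
       [-0.98751763, -0.02763681, -0.15506496],
       [ 0.15538956, -0.00999956, -0.98780266]]), 't': array([  36.45828551,  546.54898054, 1171.40725016])}
wrist {'fx': 280.5847297752284, 'fy': 280.5847297752284, 'cx': 316.9763909076398, 'cy': 200.16442815940604, 'hand_eye': array([[ 5.51673591e-05, -9.69786221e-01, -2.43956313e-01,
         6.78567364e+01],
       [ 9.99999963e-01, -1.15835050e-05,  2.72183489e-04,
         1.06500778e+00],
       [-2.66785667e-04, -2.43956319e-01,  9.69786184e-01,
        -1.84679102e+02],
       [ 0.00000000e+00,  0.00000000e+00,  0.00000000e+00,
         1.00000000e+00]])}
```

View pics/side0.png

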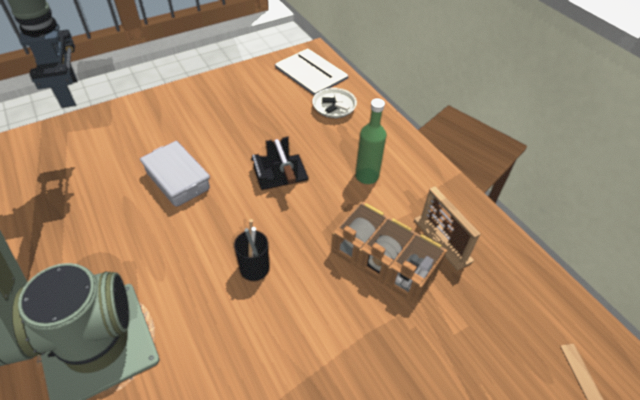

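View pics/top0.png

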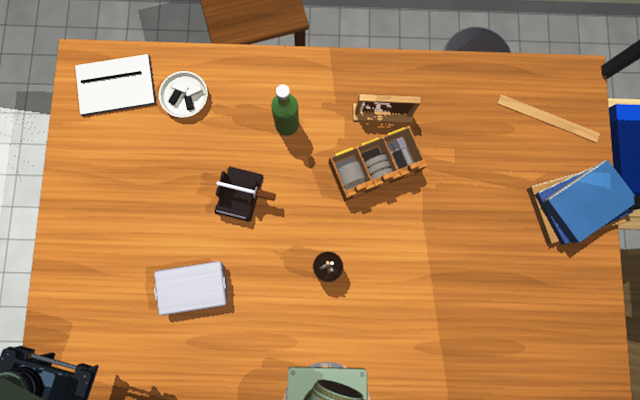

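View pics/wrist0.png

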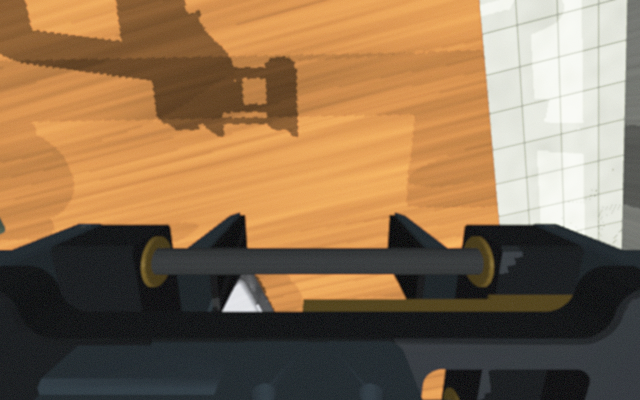

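```bash
python3 - <<'E'
import cv2
a=cv2.imread("pics/top0.png"); s=cv2.imread("pics/side0.png")
cv2.imwrite("pics/t_org.png",cv2.resize(a[110:220,310:450],None,fx=5.5,fy=5.4,interpolation=2))
cv2.imwrite("pics/t_dis.png",cv2.resize(a[155:235,200:310],None,fx=7,fy=7,interpolation=2))
cv2.imwrite("pics/s_org.png",cv2.resize(s[180:310,320:480],None,fx=4.6,fy=4.6,interpolation=2))
cv2.imwrite("pics/s_dis.png",cv2.resize(s[125:200,240:330],None,fx=7.5,fy=7.5,interpolation=2))
E
```

```text
(no output)
```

View pics/t_org.png

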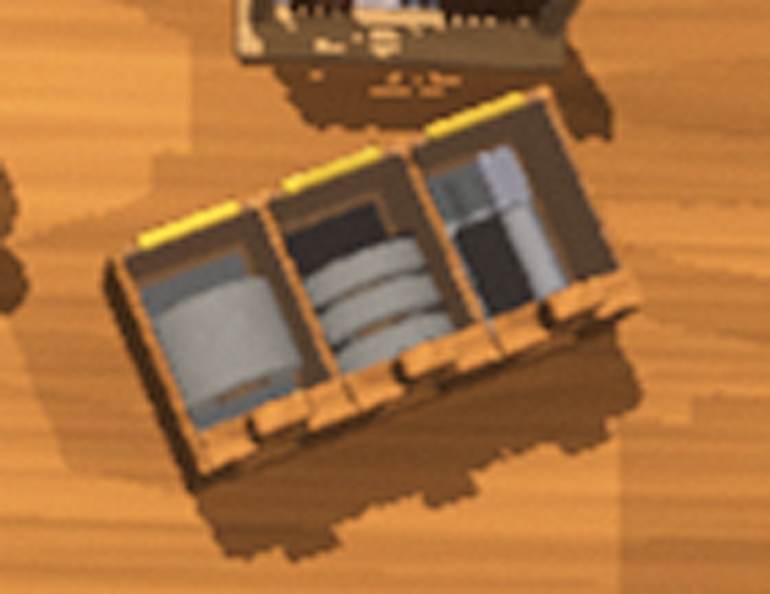

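View pics/t_dis.png

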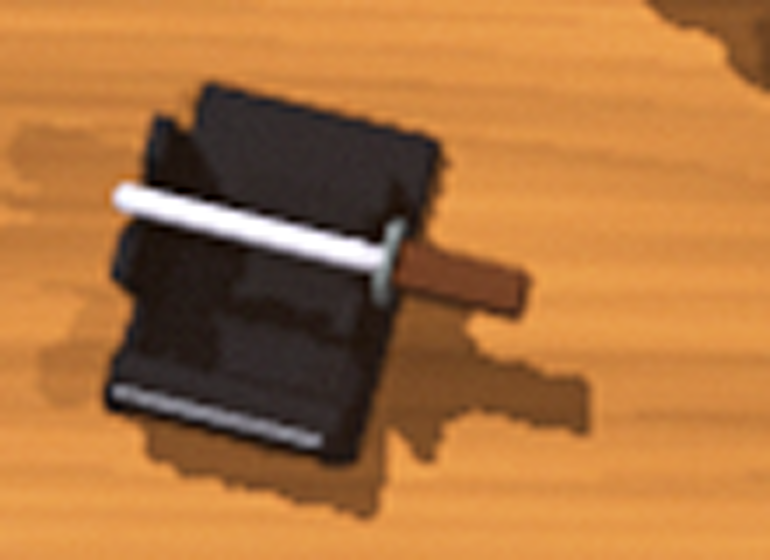

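View pics/s_org.png

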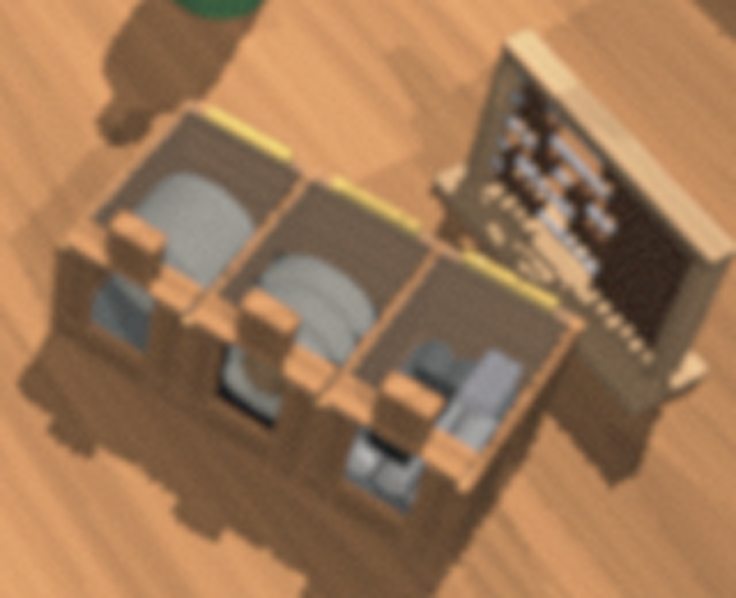

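View pics/s_dis.png

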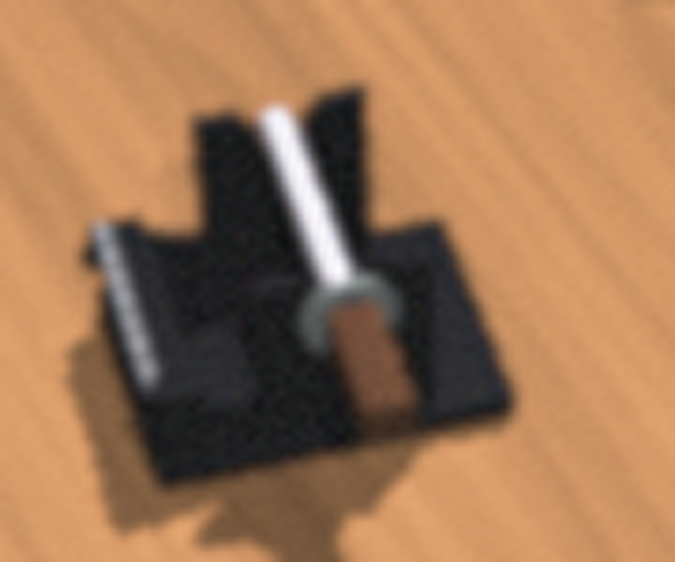

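```bash
cat > h.py <<'E'
import numpy as np, cv2
from workcell import env
from scipy.optimize import least_squares
C={n:env.calibration(n) for n in("side","top")}
def proj(n,X):
    c=C[n]; p=np.atleast_2d(X)@np.array(c["R"]).T+c["t"]
    return np.c_[c["fx"]*p[:,0]/p[:,2]+c["cx"], c["fy"]*p[:,1]/p[:,2]+c["cy"]]
def tri(a,b,na="top",nb="side"):
    r=least_squares(lambda X:np.r_[(proj(na,X)[0]-a),(proj(nb,X)[0]-b)],[400,0,50])
    return r.x, np.sqrt(r.fun@r.fun)
def crop(p,off,s):
    s=np.broadcast_to(s,2); return (np.array(p,float)+.5)/s-.5+off
def Rz(d):
    d=np.radians(d); return np.array([[np.cos(d),-np.sin(d),0],[np.sin(d),np.cos(d),0],[0,0,1]])
E
cat > m1.py <<'E'
from h import *
to=lambda p:crop(p,(310,110),(5.5,5.4)); so=lambda p:crop(p,(320,180),4.6)
td=lambda p:crop(p,(200,155),7); sd=lambda p:crop(p,(240,125),7.5)
P={"FL":(to((200,472)),so((62,245))),"FR":(to((638,290)),so((465,487))),"BR":(to((545,92)),so((582,325))),"BL":(to((115,255)),so((190,108))),
"tip":(td((118,195)),sd((272,112))),"collar":(td((388,262)),sd((350,313))),"gripend":(td((524,292)),sd((385,400)))}
for k,(a,b) in P.items(): print(k,*[np.round(v,1) for v in tri(a,b)])
# organiser fit
M={"FL":(-59,115,76),"FR":(-59,-115,76),"BR":(59,-115,76),"BL":(59,115,76)}
f=lambda q:np.concatenate([np.r_[proj("top",Rz(q[2])@M[k]+[q[0],q[1],q[3]])[0]-P[k][0],proj("side",Rz(q[2])@M[k]+[q[0],q[1],q[3]])[0]-P[k][1]] for k in M])
r=least_squares(f,[600,-100,23,0]);print("org",r.x,np.round(r.fun,1))
M2={"tip":(0,133-78,74),"collar":(0,-51,74),"gripend":(0,-103,76)}
f=lambda q:np.concatenate([np.r_[proj("top",Rz(q[2])@M2[k]+[q[0],q[1],q[3]])[0]-P[k][0],proj("side",Rz(q[2])@M2[k]+[q[0],q[1],q[3]])[0]-P[k][1]] for k in M2])
r=least_squares(f,[500,150,-14,0]);print("disp",r.x,np.round(r.fun,1))
E
python3 m1.py
```

```text
FL [544.4 -37.7  71.6] 0.7
FR [ 636.9 -245.8   72.7] 1.2
BR [ 738.7 -202.6   74.8] 0.4
BL [649.7   5.2  72.4] 0.1
tip [571.  301.7  75.4] 0.3
collar [549.2 200.4  73.6] 0.1
gripend [536.6 148.8  85.2] 0.6
org [ 643.31561211 -119.70027718   23.50626291   -4.87125584] [ 0.2 -0.  -0.8  0.4  0.5  1.7  0.7  1.6 -0.6 -1.5  0.7 -0.1 -1.5 -0.7
 -0.4 -1.1]
disp [559.40006472 249.33085876 -12.33391552   3.05449041] [-0.7  0.   0.  -0.8  0.1  0.1 -0.  -0.7  0.1  0.5  0.8  1.5]
```

Call:
{"method": "play_rows", "body": {"increments": [[10,-18,20,0,0],[20,-36,20,-5,0.4],[27,-48,20,-10.2,0.4],[27,-48,20,-10.2,0.4],[27,-48,10,-10.2,0.4],[27,-48,10,-10.2,0.4],[27,-48,0,-10.2,0.4],[27,-48,0,-10.2,0.4],[27,-48,0,-10.2,0.4],[27,-48,0,-10.2,0.4],[27,-48,0,-10.2,0.4],[27,-48,0,-10.2,0.4],[27,-48,0,-10.2,0.4],[27,-48,0,-10.2,0.4],[27,-48,0,-10.2,0.4],[20,-36,0,-10.2,0.4],[10,-18,0,-5,0.4],[0,0,0,0,0.4]]}}

```text
time_s: 2.4
ee_pos: [545.9, -174.7, 301.8]
ee_rot: [180.0, -0.0, 13.5]
force: [0.2, 0.5, -0.1]
gripper_width: 54.8
```

```bash
cat >> h.py <<'E'
from scipy.spatial.transform import Rotation as Ro
W=env.calibration("wrist")
def snap(name):
    s=env.state(); im=env.grab_frame("wrist"); cv2.imwrite(f"pics/{name}.png",im[:,:,::-1])
    T=np.eye(4);T[:3,:3]=Ro.from_euler("xyz",s["ee_rot"],degrees=True).as_matrix();T[:3,3]=s["ee_pos"]
    np.save(f"pics/{name}.npy",T@W["hand_eye"]); print(s["time_s"],s["ee_pos"].round(1),s["ee_rot"].round(2),s["gripper_width"].round(1),s["force"].round(1)); return s
def projw(name,X):
    T=np.linalg.inv(np.load(f"pics/{name}.npy")); p=np.atleast_2d(X)@T[:3,:3].T+T[:3,3]
    return np.c_[W["fx"]*p[:,0]/p[:,2]+W["cx"], W["fy"]*p[:,1]/p[:,2]+W["cy"]]
E
python3 -c "
from h import *
snap('w1')"
```

```text
Traceback (most recent call last):
  File "h.py", line 20, in snap
    np.save(f"pics/{name}.npy",T@W["hand_eye"]); print(s["time_s"],s["ee_pos"].round(1),s["ee_rot"].round(2),s["gripper_width"].round(1),s["force"].round(1)); return s
                                                                                                             ^^^^^^^^^^^^^^^^^^^^^^^^
AttributeError: 'float' object has no attribute 'round'
```

View pics/w1.png

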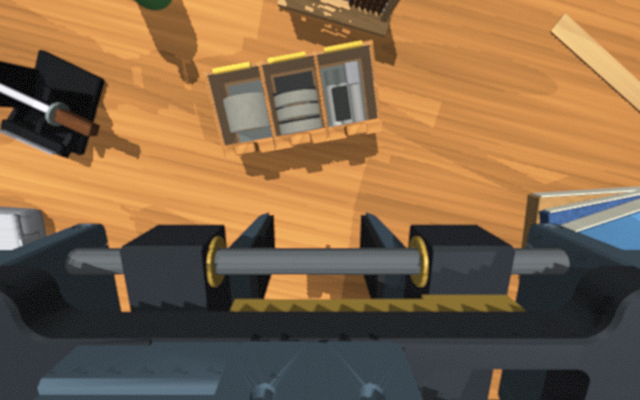

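```bash
python3 - <<'E'
import cv2
t=open('h.py').read().replace('s["gripper_width"].round(1)','round(s["gripper_width"],1)');open('h.py','w').write(t)
a=cv2.imread("pics/w1.png")
cv2.imwrite("pics/w1a.png",cv2.resize(a[30:165,200:390],None,fx=4.2,fy=4.2,interpolation=2))
cv2.imwrite("pics/w1b.png",cv2.resize(a[40:165,0:120],None,fx=4.5,fy=4.5,interpolation=2))
E
```

```text
(no output)
```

View pics/w1a.png

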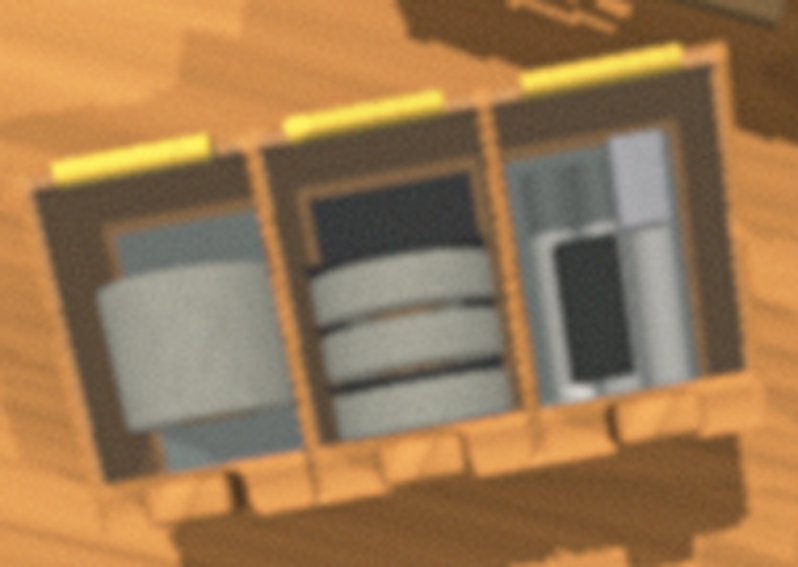

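Call:
{"method": "play_rows", "body": {"increments": [[0,2,-20,5,0.4],[0,2,-40,5,0.4],[0,2,-40,0,0.4],[0,0,-20,0,0.4],[0,0,0,0,0.4]]}}

```text
time_s: 3.08
ee_pos: [544.8, -165.8, 180.6]
ee_rot: [-179.9, 0.1, 23.7]
force: [-0.1, -0.6, 0.7]
gripper_width: 55.0
```

```bash
python3 - <<'E'
from h import *
s=env.state()
T=np.eye(4);T[:3,:3]=Ro.from_euler("xyz",[180,0,13.5],degrees=True).as_matrix();T[:3,3]=[545.9,-174.7,301.8]
np.save("pics/w1.npy",T@W["hand_eye"])
snap('w2')
a=cv2.imread("pics/w2.png")
cv2.imwrite("pics/w2a.png",cv2.resize(a[0:210,200:480],None,fx=2.8,fy=2.8,interpolation=2))
E
```

```text
3.075 [ 544.8 -165.8  180.6] [-1.7988e+02  1.3000e-01  2.3700e+01] 55.0 [-0.1 -0.6  0.7]
```

View pics/w2.png

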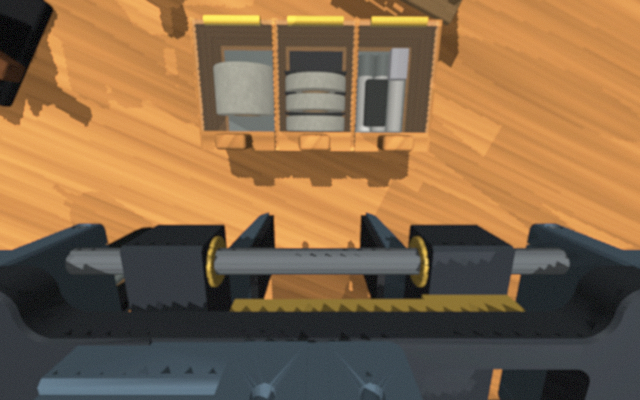

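View pics/w1b.png

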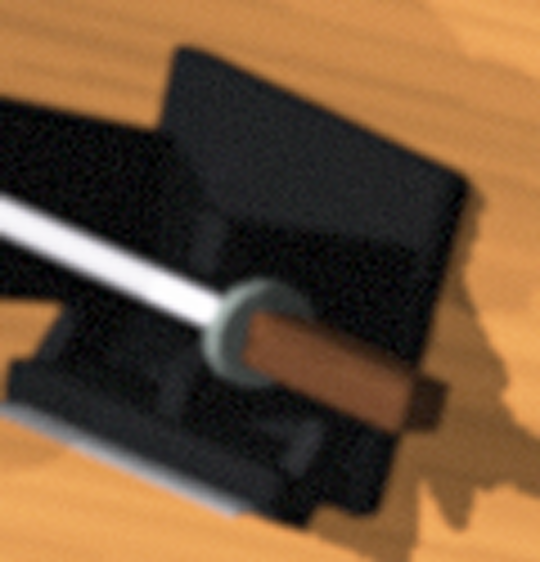

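View pics/w2a.png

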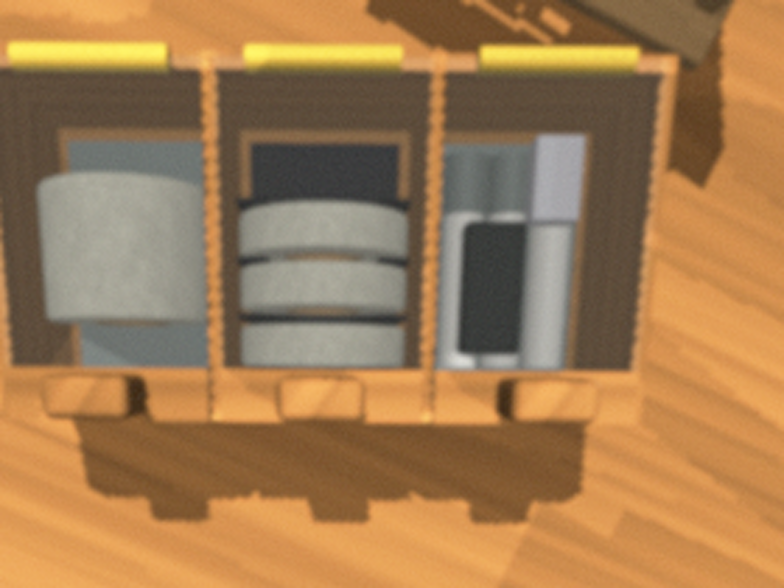

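```bash
cat > m2.py <<'E'
from h import *
w2=lambda p:crop(p,(200,0),2.8); w1=lambda p:crop(p,(200,30),4.2)
to=lambda p:crop(p,(310,110),(5.5,5.4)); so=lambda p:crop(p,(320,180),4.6)
obs=[("w2",(321,397),(-50,0,111)),("w2",(556,398),(-50,-75,111)),("w2",(82,396),(-50,75,111)),
("w2",(640,421),(-59,-115,76)),("w2",(676,58),(59,-115,76)),("w2",(323,57),(56,0,80)),("w2",(559,58),(56,-75,80)),("w2",(87,57),(56,75,80)),
("w2",(213,418),(-59,37.5,78)),("w2",(427,418),(-59,-37.5,78)),
("w1",(424,456),(-50,0,111)),("w1",(363,115),(56,0,80)),("w1",(602,68),(56,-75,80)),("w1",(131,160),(56,75,80)),("w1",(725,48),(59,-115,76)),("w1",(33,185),(59,115,76)),("w1",(189,495),(-50,75,111)),("w1",(655,414),(-50,-75,111))]
def res(q):
    o=[]
    for n,p,X in obs:
        Xw=Rz(q[2])@X+[q[0],q[1],q[3]]
        o.append(projw(n,Xw)[0]-(w2 if n=="w2" else w1)(p))
    return np.concatenate(o)
r=least_squares(res,[643,-120,23.5,0],loss="soft_l1");print(r.x);print(res(r.x).reshape(-1,2).round(1))
q=r.x
print("tab",Rz(q[2])@(-50,0,100)+[q[0],q[1],0],"hinge",Rz(q[2])@(56,0,76)+[q[0],q[1],0])
# independent triangulation of the middle tab top from w1/w2
f=lambda X:np.r_[projw("w1",X)[0]-w1((424,456)),projw("w2",X)[0]-w2((321,397))]
s=least_squares(f,[600,-140,100]);print("tri tab top",s.x,s.fun)
# spindle from w1
M=[((225,300),(0,-49,74)),((262,335),(0,-51,74))]
E
python3 m2.py
```

```text
[ 6.43353872e+02 -1.19280318e+02  2.33242084e+01  1.70027431e-01]
[[-0.3  0.2]
 [ 0.4  0.4]
 [ 0.5 -0.1]
 [-0.6 -0.1]
 [-0.1 -1.4]
 [-0.1  0.1]
 [-1.2  0.3]
 [ 1.  -0.4]
 [ 1.5  0.1]
 [-0.6  0.6]
 [-0.5  0.3]
 [ 0.6  0. ]
 [-0.3  0.6]
 [ 0.7 -0.2]
 [-0.1 -2. ]
 [-4.4 -2.4]
 [-0.5  0.9]
 [ 1.4  0.2]]
tab [ 597.43991276 -139.07699421  100.        ] hinge [694.77750533 -97.10804055  76.        ]
tri tab top [ 597.48236193 -139.28307183  104.81710821] [-0.03508406  0.13138442  0.03984942 -0.08428096]
```

Call:
{"method": "play_rows", "body": {"increments": [[26,13,0,-0.4,0.4],[26.6,13.7,0,0,0.4],[0,0,-26,0,0.4],[0,0,-30,0,0.4],[0,0,-20.6,0,0.4],[0,0,0,0,0.4]]}}

```text
time_s: 3.88
ee_pos: [598.7, -140.1, 104.9]
ee_rot: [-180.0, 0.0, 23.2]
force: [0.3, 0.6, 0.4]
gripper_width: 54.8
```

```bash
python3 - <<'E'
from h import *
snap('w3')
a=cv2.imread("pics/w3.png")
cv2.imwrite("pics/side3.png",env.grab_frame("side")[150:330,300:500,::-1])
a=cv2.resize(cv2.imread("pics/side3.png"),None,fx=3,fy=3,interpolation=2);cv2.imwrite("pics/side3.png",a)
E
```

```text
3.875 [ 598.7 -140.1  104.9] [-1.7997e+02  4.0000e-02  2.3220e+01] 54.8 [0.3 0.6 0.4]
```

View pics/w3.png

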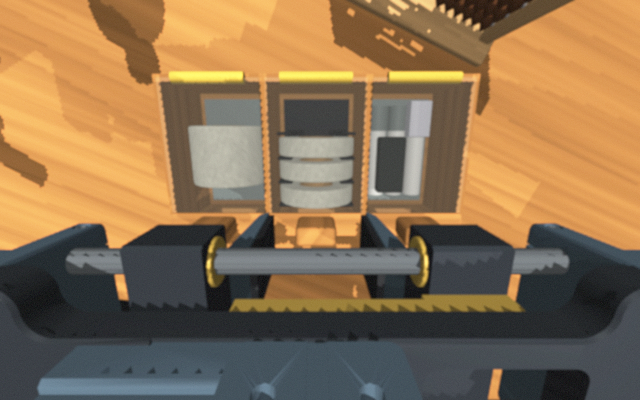

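View pics/side3.png

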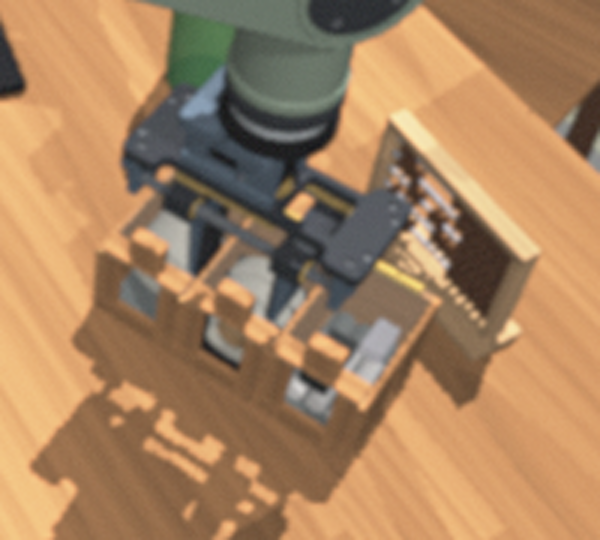

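```bash
python3 - <<'E'
from h import *
def sc(X): return (proj("side",X)[0]-[300,150])*3
s=env.state();p=s["ee_pos"]
R=Rz(23.2)
for n,X in {"tipL":R@(0,33,0)+p-[0,0,14],"tipR":R@(0,-33,0)+p-[0,0,14],"tabtop":np.array([597.4,-139.1,111]),"tabbase":np.array([597.4,-139.1,81])}.items(): print(n,sc(X),projw("w3",X))
cv2.imwrite("pics/side3b.png",cv2.resize(env.grab_frame("side")[225:270,350:420,::-1],None,fx=10,fy=10,interpolation=2))
E
```

```text
tipL [200.34779966 279.03345511] [[274.55570716 224.74433351]]
tipR [277.88601461 325.48700326] [[363.78128265 224.7930623 ]]
tabtop [237.49353339 287.40696093] [[315.77830597 236.34150229]]
tabbase [232.49162897 310.96493389] [[315.94713018 222.20466222]]
```

View pics/side3b.png

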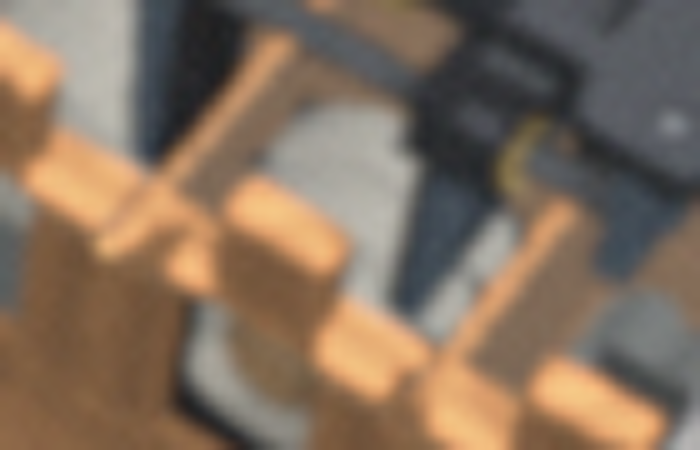

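```bash
python3 - <<'E'
from h import *
a=cv2.imread("pics/w3.png")
cv2.imwrite("pics/w3a.png",cv2.resize(a[195:305,220:420],None,fx=4,fy=4,interpolation=2))
T=np.load("pics/w3.npy")
f=lambda x,y,z: ((projw("w3",Rz(23.2)@(x,-y,0)+env.state()["ee_pos"]-[0,0,z])[0]-[220,195])*4).round()
for x in(-16,0,16):
  for z in(14,0,-20): print(x,z,f(x,27.5,z),f(x,-27.5,z))
for X in [(-57,14,111),(-57,-14,111),(-43,14,111),(-43,-14,111),(-43,14,81),(-59,18,22),(-59,37.5,78),(-59,-37.5,78)]:
  print(X,((projw("w3",Rz(23.3)@X+[643.4,-119.3,0])[0]-[220,195])*4).round())
E
```

```text
-16 14 [543. 199.] [251. 199.]
-16 0 [554. 231.] [242. 231.]
-16 -20 [572. 285.] [226. 284.]
0 14 [546. 119.] [249. 119.]
0 0 [557. 145.] [239. 145.]
0 -20 [576. 191.] [222. 190.]
16 14 [549.  35.] [246.  35.]
16 0 [561.  56.] [236.  56.]
16 -20 [581.  92.] [218.  92.]
(-57, 14, 111) [301. 203.]
(-57, -14, 111) [465. 203.]
(-43, 14, 111) [300. 126.]
(-43, -14, 111) [466. 126.]
(-43, 14, 81) [312.  74.]
(-59, 18, 22) [312.  67.]
(-59, 37.5, 78) [196. 147.]
(-59, -37.5, 78) [572. 146.]
```

View pics/w3a.png

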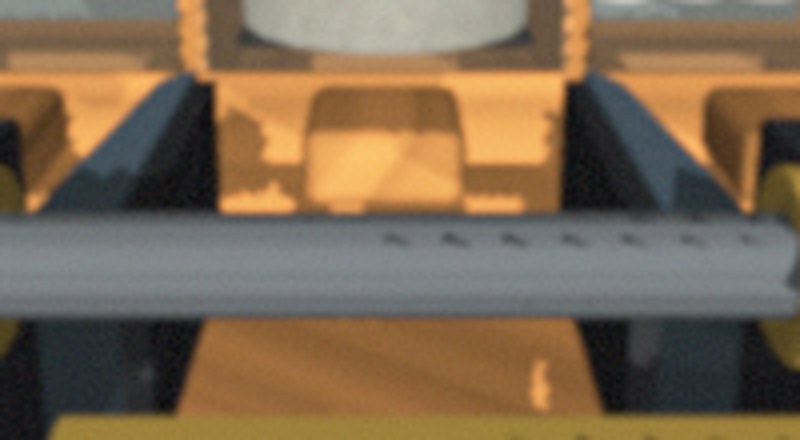

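Call:
{"method": "play_rows", "body": {"increments": [[0,0,0,0,0.75],[0,0,0,0,0.8],[0,0,0,0,0.8],[0,0,0,0,0.8]], "newtons": 10}}

```text
time_s: 4.53
ee_pos: [599.1, -140.5, 104.6]
ee_rot: [180.0, -0.0, 23.2]
force: [0.4, 0.1, 0.4]
gripper_width: 18.6
```

```bash
python3 - <<'E'
import numpy as np
th=np.radians(np.r_[0,np.linspace(3,95,16)])
a,b=106,33
x=-a*np.cos(th)+b*np.sin(th); z=a*np.sin(th)+b*np.cos(th)
d=np.diff(np.c_[x*.9184,x*.3956,z],axis=0)
print([[round(float(v),1) for v in r]+[0,.8] for r in d], x[-1],z[-1]+76)
E
```

```text
[[1.7, 0.7, 5.5, 0, 0.8], [4.3, 1.9, 10.9, 0, 0.8], [5.4, 2.3, 10.3, 0, 0.8], [6.4, 2.7, 9.7, 0, 0.8], [7.3, 3.1, 8.9, 0, 0.8], [8.1, 3.5, 8.0, 0, 0.8], [8.8, 3.8, 7.0, 0, 0.8], [9.5, 4.1, 5.9, 0, 0.8], [10.0, 4.3, 4.8, 0, 0.8], [10.4, 4.5, 3.6, 0, 0.8], [10.7, 4.6, 2.4, 0, 0.8], [10.9, 4.7, 1.1, 0, 0.8], [10.9, 4.7, -0.2, 0, 0.8], [10.8, 4.7, -1.4, 0, 0.8], [10.6, 4.6, -2.7, 0, 0.8], [10.3, 4.4, -3.9, 0, 0.8]] 42.112933768279376 178.7204984870523
```

```bash
python3 - <<'E'
from h import *
snap('w4')
a=cv2.imread("pics/w4.png")
cv2.imwrite("pics/w4a.png",cv2.resize(a[180:320,220:420],None,fx=4,fy=4,interpolation=2))
cv2.imwrite("pics/side4b.png",cv2.resize(env.grab_frame("side")[200:270,340:430,::-1],None,fx=8,fy=8,interpolation=2))
E
```

```text
4.525 [ 599.1 -140.5  104.6] [180.    -0.    23.18] 18.6 [0.4 0.1 0.4]
```

View pics/w4a.png

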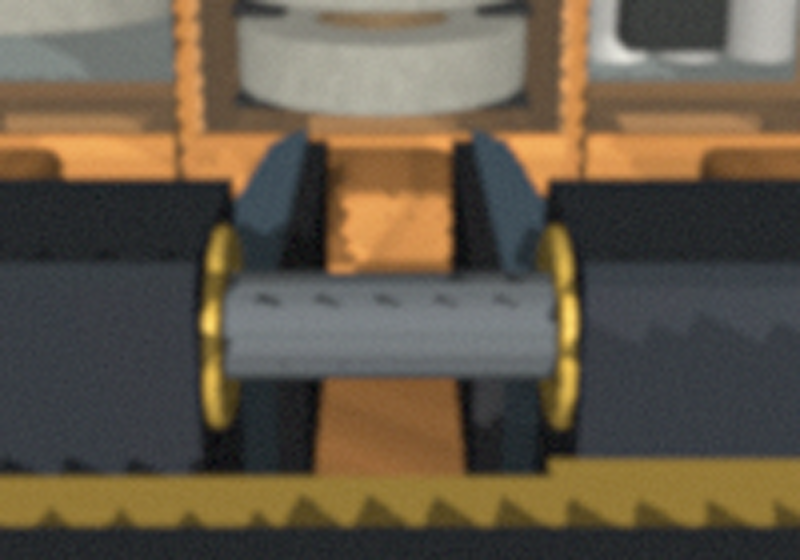

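View pics/side4b.png

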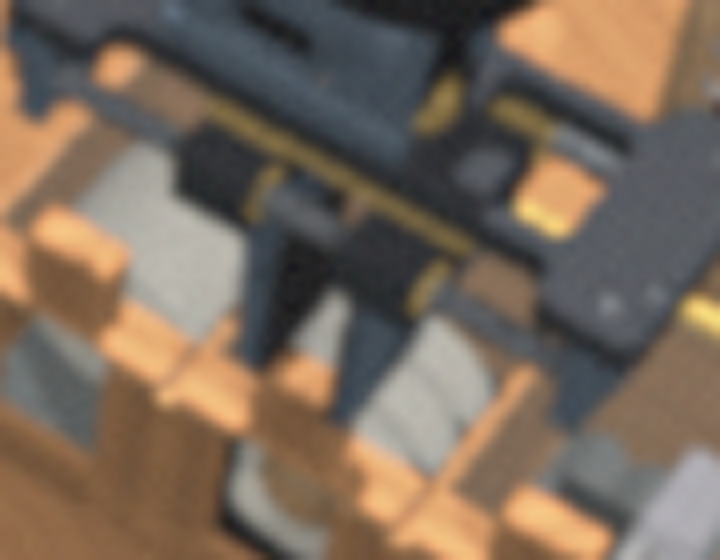

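```bash
python3 - <<'E'
from h import *
p=env.state()["ee_pos"];R=Rz(23.2)
sc=lambda X:((proj("side",X)[0]-[340,200])*8).round()
wc=lambda X:((projw("w4",X)[0]-[220,180])*4).round()
for x in(-16,-8,0,8,16):
  for y in (9.3,-9.3,22,-22):
    X=R@(x,y,0)+p-[0,0,14]; print("tip",x,y,sc(X),wc(X))
for X in [(-57,14,111),(-57,-14,111),(-43,14,111),(-43,-14,111),(-57,14,81),(-57,-14,81)]:
  Y=Rz(23.3)@X+[643.4,-119.3,0]; print(X,sc(Y),wc(Y))
E
```

```text
tip -16 9.3 [251. 432.] [342. 262.]
tip -16 -9.3 [310. 468.] [440. 261.]
tip -16 22 [212. 408.] [275. 262.]
tip -16 -22 [350. 492.] [507. 261.]
tip -8 9.3 [267. 413.] [342. 222.]
tip -8 -9.3 [326. 448.] [440. 222.]
tip -8 22 [228. 389.] [274. 222.]
tip -8 -22 [366. 472.] [508. 222.]
tip 0 9.3 [283. 393.] [341. 182.]
tip 0 -9.3 [341. 428.] [441. 182.]
tip 0 22 [244. 370.] [273. 182.]
tip 0 -22 [381. 452.] [509. 182.]
tip 8 9.3 [299. 374.] [341. 141.]
tip 8 -9.3 [357. 409.] [441. 141.]
tip 8 22 [259. 351.] [272. 141.]
tip 8 -22 [397. 433.] [510. 141.]
tip 16 9.3 [314. 355.] [340.  99.]
tip 16 -9.3 [372. 390.] [442.  99.]
tip 16 22 [275. 332.] [271.  99.]
tip 16 -22 [412. 413.] [511.  99.]
(-57, 14, 111) [255. 357.] [298. 265.]
(-57, -14, 111) [344. 410.] [462. 265.]
(-43, 14, 111) [283. 323.] [297. 188.]
(-43, -14, 111) [372. 376.] [464. 187.]
(-57, 14, 81) [243. 420.] [310. 204.]
(-57, -14, 81) [330. 472.] [453. 204.]
```

View pics/w4.png

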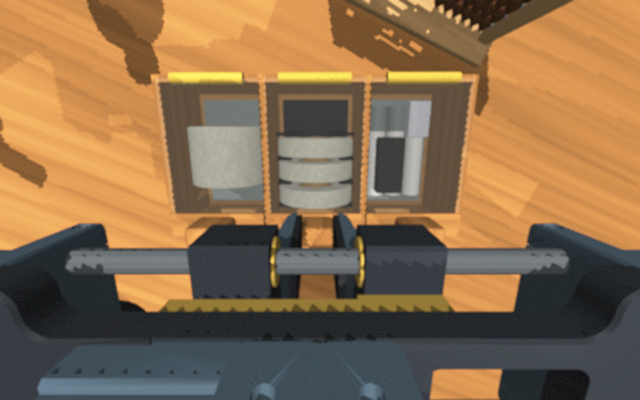

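```bash
python3 - <<'E'
import cv2, numpy as np
o=[cv2.resize(cv2.imread(f"pics/{n}.png")[205:255,215:420],None,fx=3.8,fy=3.8,interpolation=2) for n in("wrist0","w2","w4")]
cv2.imwrite("pics/fing.png",np.vstack(o))
E
```

```text
(no output)
```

View pics/fing.png

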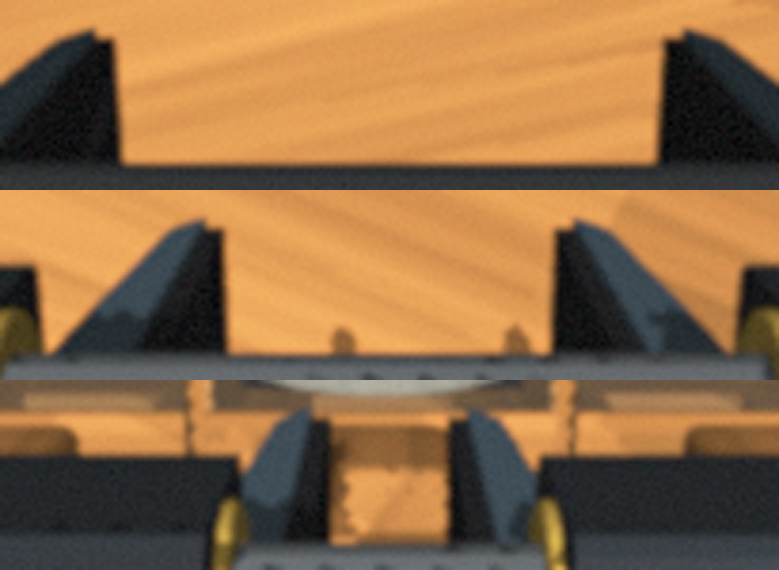

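Call:
{"method": "play_rows", "body": {"increments": [[0,0,0,0,0.45],[0,0,0,0,0.45],[0,0,-4,0,0.45],[0,0,-4,0,0.45],[0,0,0,0,0.45]]}}

```text
time_s: 5.25
ee_pos: [598.6, -140.4, 96.0]
ee_rot: [-180.0, 0.1, 23.2]
force: [0.4, 0.1, 0.2]
gripper_width: 49.9
```

Call:
{"method": "play_rows", "body": {"increments": [[0,0,0,0,0.8],[0,0,0,0,0.8],[0,0,0,0,0.8]], "newtons": 10}}

```text
time_s: 5.62
ee_pos: [598.5, -139.1, 96.5]
ee_rot: [-179.8, 0.0, 23.1]
force: [-1.0, 3.9, 0.8]
gripper_width: 26.8
```

```bash
python3 - <<'E'
from h import *
snap('w5')
a=cv2.imread("pics/w5.png")
cv2.imwrite("pics/w5a.png",cv2.resize(a[180:260,220:420],None,fx=4,fy=4,interpolation=2))
cv2.imwrite("pics/side5b.png",cv2.resize(env.grab_frame("side")[215:270,350:420,::-1],None,fx=10,fy=10,interpolation=2))
E
```

```text
5.625 [ 598.5 -139.1   96.5] [-1.7984e+02  1.0000e-02  2.3130e+01] 26.8 [-1.   3.9  0.8]
```

View pics/side5b.png

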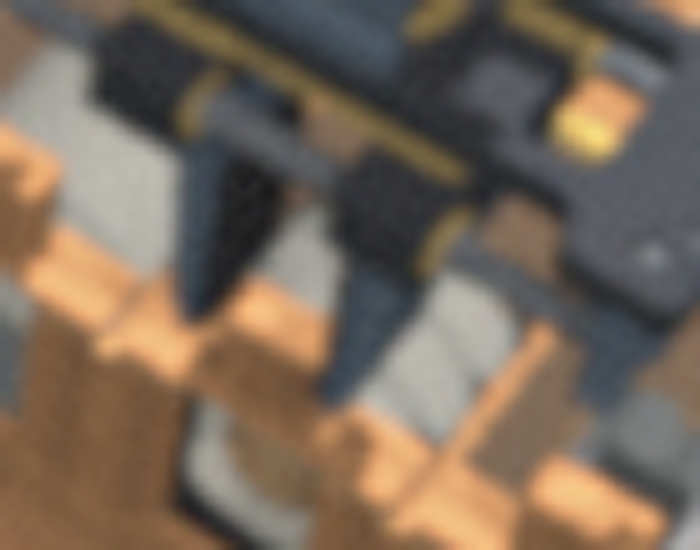

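View pics/w5a.png

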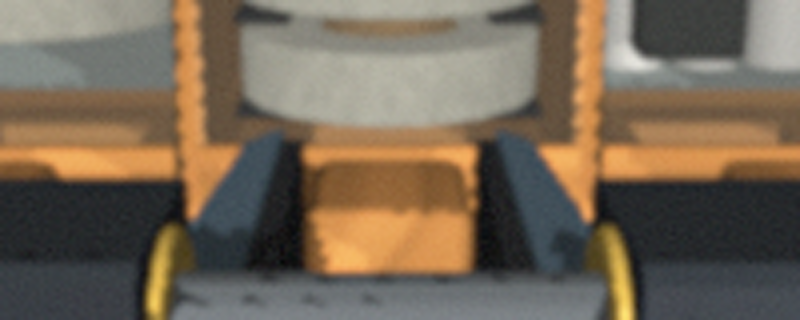

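```bash
python3 - <<'E'
from h import *
s=env.state();p=s["ee_pos"]
def t3(a,b):
    r=least_squares(lambda X:np.r_[projw("w5",X)[0]-a,proj("side",X)[0]-b],[600,-140,100]);return r.x,r.fun
for a,b in [((290,213.7),(369.5,246.5)),((347,213.7),(383,255.5))]:
    X,f=t3(a,b); print(X.round(1),f.round(1),"tool:",(Rz(-23.1)@(X-p)).round(1))
# bias check: tab top centre
X=Rz(23.3)@(-50,0,111)+[643.4,-119.3,0]
print(proj("side",X),proj("top",X))
E
```

```text
[ 596.7 -116.4   76.9] [-0.6  0.1  1.7  0.9] tool: [  7.3  21.7 -19.6]
[ 613.6 -155.3   78.6] [-1.6  0.6  4.7  1.2] tool: [  7.6 -20.7 -18. ]
[[379.18830449 245.78017101]] [[387.54768659 174.6495254 ]]
```

Call:
{"method": "play_rows", "body": {"increments": [[0,0,0,0,0.9],[0,0,0,0,0.9]], "newtons": 15}}

```text
time_s: 5.98
ee_pos: [598.5, -139.2, 96.5]
ee_rot: [-179.9, 0.0, 23.2]
force: [-1.5, 4.4, 2.0]
gripper_width: 26.2
```

```bash
cat > arc.py <<'E'
import numpy as np,sys
t0,t1,n,b=map(float,sys.argv[1:5])
th=np.radians(np.linspace(t0,t1,int(n)+1)); a=106
x=-a*np.cos(th)+b*np.sin(th); z=a*np.sin(th)+b*np.cos(th)
d=np.diff(np.c_[x*.9184,x*.3956,z],axis=0)
print([[round(float(v),1) for v in r]+[0,.9] for r in d], x[-1]*.9184+694.8,x[-1]*.3956-97.1,z[-1]+76)
E
python3 arc.py 0 12 4 26
```

```text
[[1.4, 0.6, 5.5, 0, 0.9], [1.6, 0.7, 5.4, 0, 0.9], [1.9, 0.8, 5.3, 0, 0.9], [2.2, 0.9, 5.2, 0, 0.9]] 604.5415383275465 -135.97875374305596 123.47047684576144
```

Call:
{"method": "play_rows", "body": {"increments": [[1.0,1.6,5.5,0,0.9],[1.6,0.7,5.4,0,0.9],[1.9,0.8,5.3,0,0.9],[2.2,0.9,5.2,0,0.9],[0,0,0,0,0.9]]}}

```text
time_s: 6.6
ee_pos: [606.6, -137.5, 119.0]
ee_rot: [179.8, -0.0, 23.2]
force: [-0.8, 0.5, -0.4]
gripper_width: 13.1
```

```bash
python3 - <<'E'
from h import *
snap('w6')
cv2.imwrite("pics/w6a.png",cv2.resize(cv2.imread("pics/w6.png")[180:260,220:420],None,fx=4,fy=4,interpolation=2))
cv2.imwrite("pics/side6b.png",cv2.resize(env.grab_frame("side")[195:270,340:430,::-1],None,fx=8,fy=8,interpolation=2))
E
```

```text
6.6 [ 606.6 -137.5  119. ] [ 1.7982e+02 -4.0000e-02  2.3230e+01] 13.1 [-0.8  0.5 -0.4]
```

View pics/side6b.png

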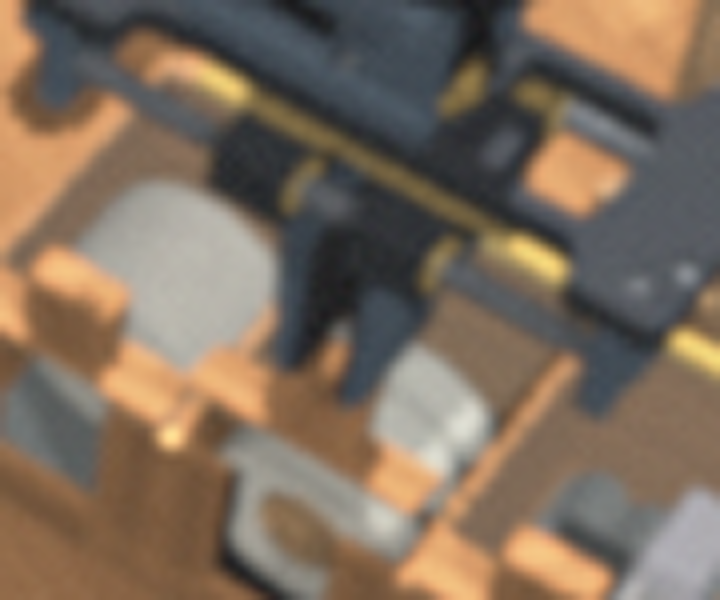

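View pics/w6.png

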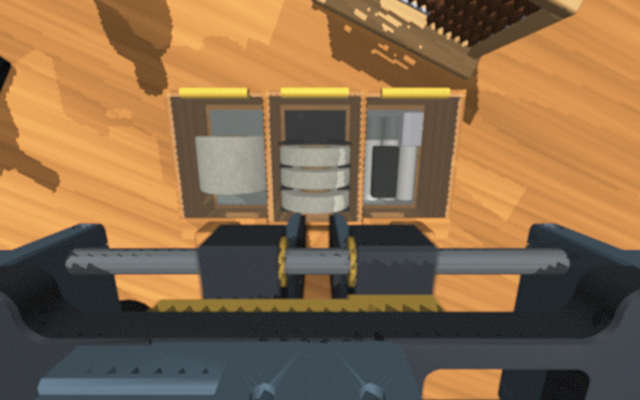

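Call:
{"method": "play_rows", "body": {"increments": [[0,0,4,0,0.45],[-2,0,0,0,0.45],[-2.4,0,0,0,0.45],[0,0,-6,0,0.45],[0,0,-7,0,0.45],[0,0,-7,0,0.45],[0,0,0,0,0.45]]}}

```text
time_s: 7.58
ee_pos: [600.8, -136.3, 100.9]
ee_rot: [-179.9, 0.1, 23.2]
force: [-0.1, -0.2, -0.1]
gripper_width: 50.4
```

```bash
python3 - <<'E'
from h import *
snap('w7')
cv2.imwrite("pics/side7b.png",cv2.resize(env.grab_frame("side")[195:270,340:430,::-1],None,fx=8,fy=8,interpolation=2))
E
```

```text
7.575 [ 600.8 -136.3  100.9] [-1.7994e+02  9.0000e-02  2.3180e+01] 50.4 [-0.1 -0.2 -0.1]
```

View pics/side7b.png

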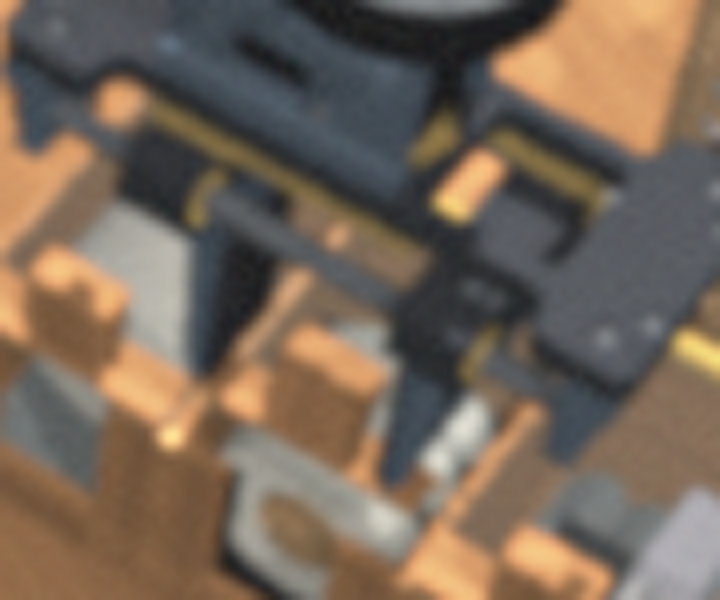

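Call:
{"method": "play_rows", "body": {"increments": [[0,0,0,0,0.8],[0,0,0,0,0.8],[0,0,0,0,0.9],[0,0,0,0,0.9]], "newtons": 10}}

```text
time_s: 8.18
ee_pos: [601.9, -137.3, 102.3]
ee_rot: [179.9, -0.0, 23.2]
force: [0.9, -3.5, 0.4]
gripper_width: 28.5
```

```bash
python3 - <<'E'
from h import *
snap('w8')
cv2.imwrite("pics/side8b.png",cv2.resize(env.grab_frame("side")[195:270,340:430,::-1],None,fx=8,fy=8,interpolation=2))
E
python3 arc.py 8 33 6 30
```

```text
8.175 [ 601.9 -137.3  102.3] [ 1.7988e+02 -4.0000e-02  2.3190e+01] 28.5 [ 0.9 -3.5  0.4]
[[3.2, 1.4, 7.2, 0, 0.9], [3.7, 1.6, 6.9, 0, 0.9], [4.1, 1.8, 6.6, 0, 0.9], [4.6, 2.0, 6.3, 0, 0.9], [5.0, 2.1, 5.9, 0, 0.9], [5.4, 2.3, 5.5, 0, 0.9]] 628.1609794350197 -125.80470006043788 158.8918547499556
```

View pics/side8b.png

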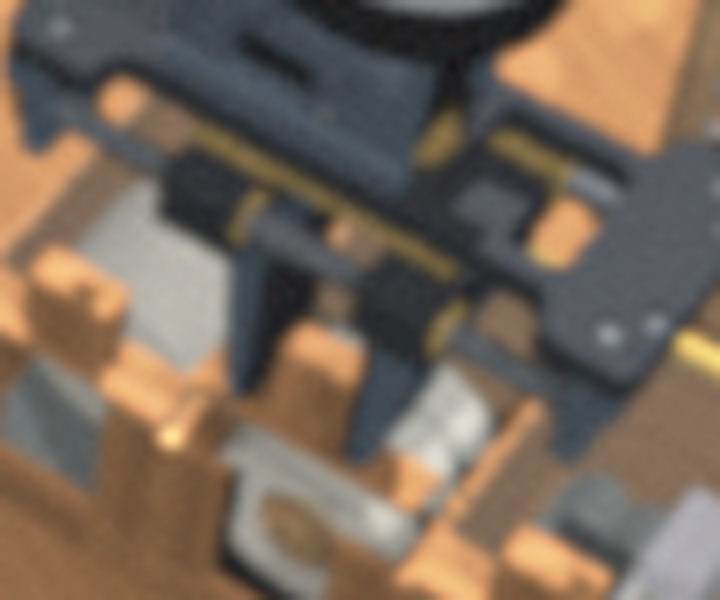

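Call:
{"method": "play_rows", "body": {"increments": [[3.4,0.6,7.2,0,0.9],[3.7,1.6,6.9,0,0.9],[4.1,1.8,6.6,0,0.9],[4.6,2.0,6.3,0,0.9],[5.0,2.1,5.9,0,0.9],[5.4,2.3,5.5,0,0.9]]}}

```text
time_s: 9.02
ee_pos: [627.8, -126.2, 140.7]
ee_rot: [180.0, 0.0, 23.2]
force: [2.5, -4.7, -2.8]
gripper_width: 27.7
```

```bash
python3 - <<'E'
from h import *
snap('w9')
cv2.imwrite("pics/side9b.png",cv2.resize(env.grab_frame("side")[175:270,330:440,::-1],None,fx=6,fy=6,interpolation=2))
E
python3 arc.py 33 63 7 30
```

```text
9.025 [ 627.8 -126.2  140.7] [1.7997e+02 2.0000e-02 2.3180e+01] 27.7 [ 2.5 -4.7 -2.8]
[[5.9, 2.5, 5.2, 0, 0.9], [6.2, 2.7, 4.7, 0, 0.9], [6.5, 2.8, 4.2, 0, 0.9], [6.8, 2.9, 3.6, 0, 0.9], [7.0, 3.0, 3.1, 0, 0.9], [7.2, 3.1, 2.5, 0, 0.9], [7.4, 3.2, 1.9, 0, 0.9]] 675.1528550085931 -105.5629905908107 184.06640655615337
```

View pics/side9b.png

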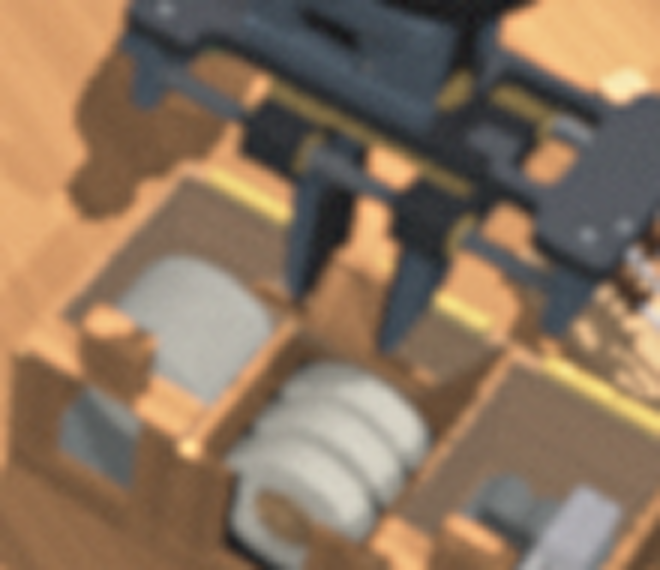

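Call:
{"method": "play_rows", "body": {"increments": [[6.3,1.6,5.2,0,0.9],[6.2,2.7,4.7,0,0.9],[6.5,2.8,4.2,0,0.9],[6.8,2.9,3.6,0,0.9],[7.0,3.0,3.1,0,0.9],[7.2,3.1,2.5,0,0.9],[7.4,3.2,1.9,0,0.9]]}}

```text
time_s: 10.0
ee_pos: [675.2, -106.0, 165.9]
ee_rot: [-180.0, 0.0, 23.2]
force: [-2.9, 1.0, 0.1]
gripper_width: 28.0
```

```bash
python3 - <<'E'
from h import *
snap('w10')
cv2.imwrite("pics/side10b.png",cv2.resize(env.grab_frame("side")[155:270,330:450,::-1],None,fx=5,fy=5,interpolation=2))
E
python3 arc.py 63 98 8 30
```

```text
10.0 [ 675.2 -106.   165.9] [-179.95    0.     23.18] 28.0 [-2.9  1.   0.1]
[[7.6, 3.3, 1.3, 0, 0.9], [7.7, 3.3, 0.7, 0, 0.9], [7.7, 3.3, 0.0, 0, 0.9], [7.7, 3.3, -0.6, 0, 0.9], [7.6, 3.3, -1.2, 0, 0.9], [7.5, 3.2, -1.9, 0, 0.9], [7.4, 3.2, -2.5, 0, 0.9], [7.2, 3.1, -3.1, 0, 0.9]] 735.6324228776705 -79.51146941375605 176.7932222578045
```

View pics/side10b.png

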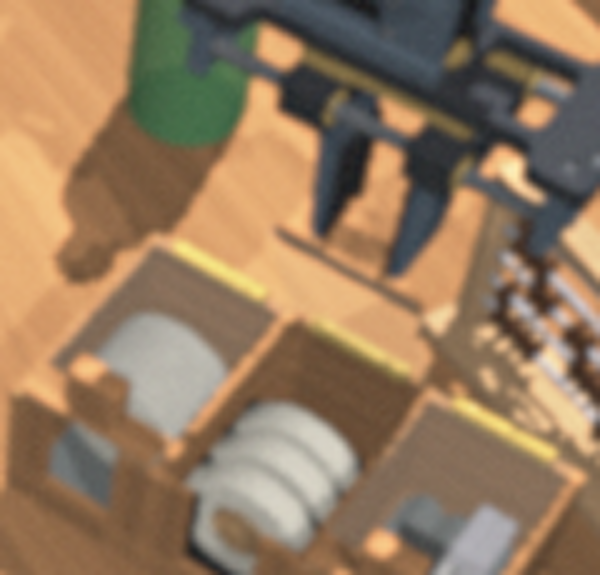

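View pics/w10.png

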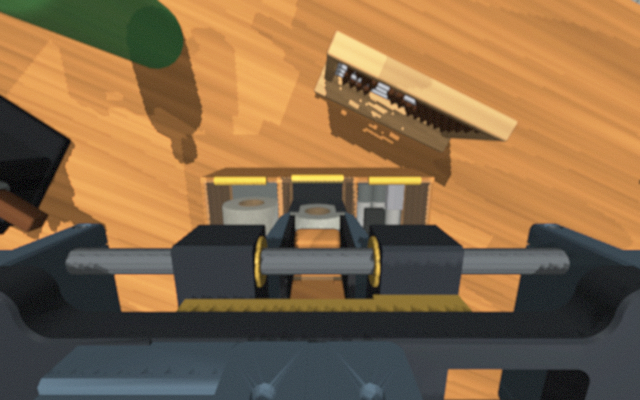

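```bash
python3 - <<'E'
from h import *
def gnd(n,uv,z):
    return least_squares(lambda q:proj(n,[q[0],q[1],z])[0]-uv,[600,0]).x
print("bottle top-base",gnd("top",(287,125),0),"cap",gnd("top",(283,91),250),"side base",gnd("side",(368,176),0),"side cap",gnd("side",(377,104),250))
print("penstand",gnd("top",(328,266),100),"abacus near top edge L,R",gnd("top",(355,97),119),gnd("top",(420,97),119))
E
```

```text
bottle top-base [756.71734768 127.01398912] cap [756.80979807 126.11654284] side base [759.70298802 124.48278944] side cap [752.78162567 123.03743617]
penstand [363.56331412   7.4768929 ] abacus near top edge L,R [799.1915887  -52.94393916] [ 804.49366212 -222.32739695]
```

Call:
{"method": "play_rows", "body": {"increments": [[7.6,3.3,1.3,0,0.9],[7.7,3.3,0.7,0,0.9],[7.7,3.3,0.0,0,0.9],[7.7,3.3,-0.6,0,0.9],[7.6,3.3,-1.2,0,0.9],[7.5,3.2,-1.9,0,0.9],[7.4,3.2,-2.5,0,0.9],[4.2,1.8,-1.8,0,0.9],[0,0,0,0,0.9]]}}

```text
time_s: 11.22
ee_pos: [733.8, -81.0, 159.6]
ee_rot: [-180.0, -0.2, 23.2]
force: [-0.8, 4.4, 3.8]
gripper_width: 28.1
```

```bash
python3 - <<'E'
from h import *
snap('w11')
cv2.imwrite("pics/side11b.png",cv2.resize(env.grab_frame("side")[135:270,330:460,::-1],None,fx=4.4,fy=4.4,interpolation=2))
E
```

```text
11.225 [733.8 -81.  159.6] [-1.7999e+02 -1.6000e-01  2.3190e+01] 28.1 [-0.8  4.4  3.8]
```

View pics/side11b.png

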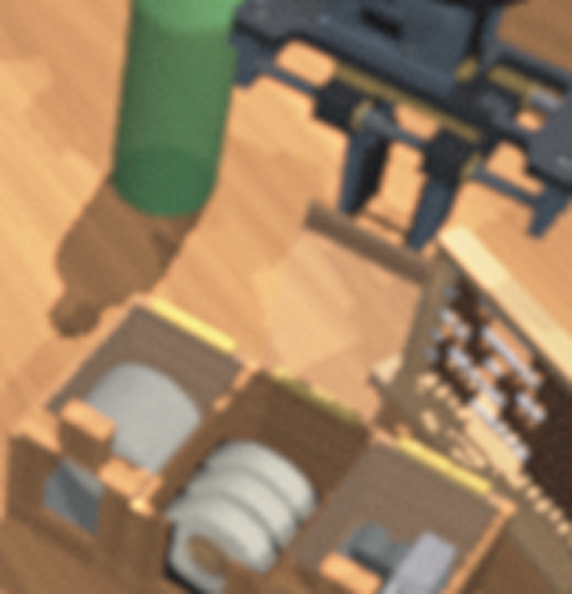

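Call:
{"method": "play_rows", "body": {"increments": [[0,0,0,0,0.45],[0,0,0,0,0.45],[0,0,10,0,0.45],[0,0,25,0,0.45],[0,0,25,0,0.45],[-15,10,5,0,0.45],[-40,27,0,9,0.45],[-40,27,-5,9,0.45],[-40,27,-10,9,0.45],[-40,28,-10,9,0.45],[-30,21,-10,9,0.45],[-10,7,-5,9.5,0.45],[0,0,0,0,0.45]]}}

```text
time_s: 12.95
ee_pos: [517.1, 65.1, 185.2]
ee_rot: [179.9, 0.0, 77.6]
force: [0.1, -0.6, 0.5]
gripper_width: 49.8
```

```bash
python3 - <<'E'
from h import *
snap('w12')
cv2.imwrite("pics/side12.png",env.grab_frame("side")[:,:,::-1])
E
```

```text
12.95 [517.1  65.1 185.2] [1.7993e+02 1.0000e-02 7.7620e+01] 49.8 [ 0.1 -0.6  0.5]
```

View pics/w12.png

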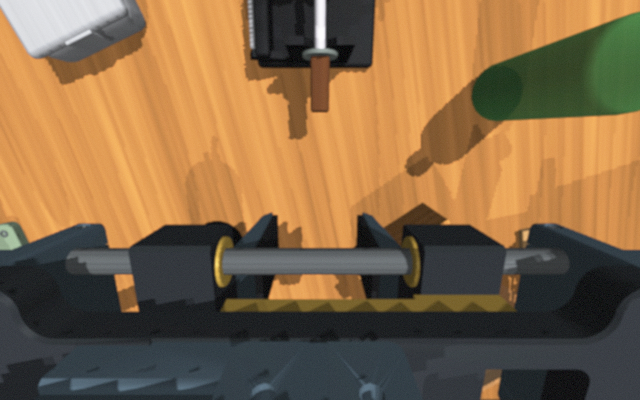

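View pics/side12.png

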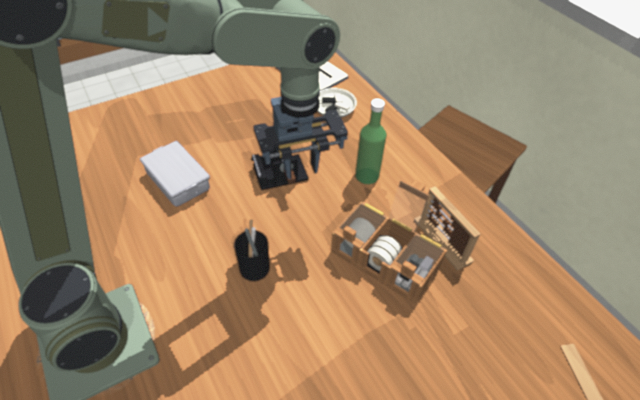

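```bash
python3 - <<'E'
from h import *
cv2.imwrite("pics/w12a.png",cv2.resize(cv2.imread("pics/w12.png")[0:130,240:400],None,fx=5,fy=4.5,interpolation=2))
E
```

```text
(no output)
```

View pics/w12a.png

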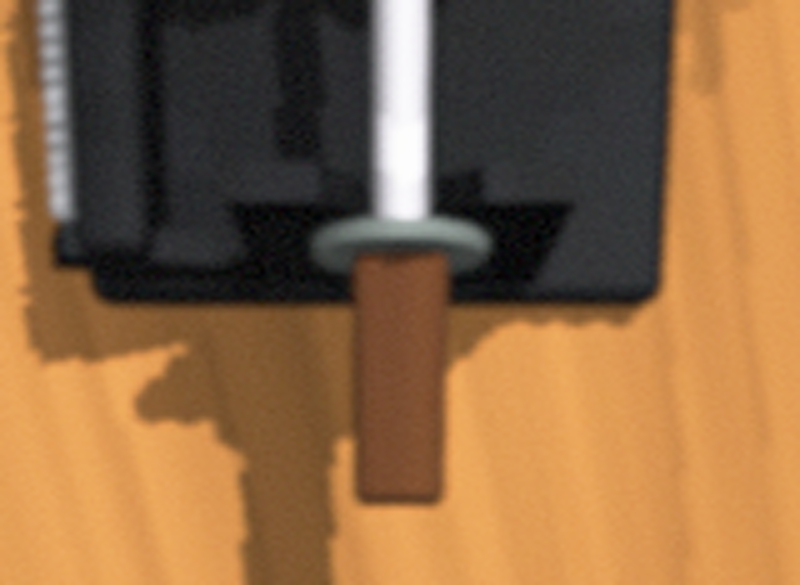

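```bash
cat > m3.py <<'E'
from h import *
w=lambda p:crop(p,(240,0),(5,4.5))
T=np.load("pics/w12.npy")
def at(uv,z):
    d=T[:3,:3]@[(uv[0]-W["cx"])/W["fx"],(uv[1]-W["cy"])/W["fy"],1]
    return T[:3,3]+d*(z-T[2,3])/d[2]
E_=at(w((399,500)),83); G=at(w((402,256)),83); S0=at(w((402,5)),79); S1=at(w((402,215)),79)
L=at(w((357,500)),83);R=at(w((441,500)),83)
for n,v in dict(end=E_,gripfront=G,shaft0=S0,shaft1=S1).items(): print(n,v.round(1))
print("grip width",np.linalg.norm(L-R),"len",np.linalg.norm(E_-G))
for a,b in((E_,G),(S1,S0)): d=b-a; print("yaw",np.degrees(np.arctan2(d[1],d[0])))
E
python3 m3.py
```

```text
end [538.8 149.8  83. ]
gripfront [549.6 196.9  83. ]
shaft0 [559.6 243.   79. ]
shaft1 [551.5 205.5  79. ]
grip width 16.39860108103753 len 48.359391850783766
yaw 77.08249144925438
yaw 77.77639887151051
```

Call:
{"method": "play_rows", "body": {"increments": [[5,20,0,0,0.45],[10,40,-10,0,0.45],[10.2,39.4,-20,0,0.45],[0,0,-30,0,0.45],[0,0,-30,0,0.45],[0,0,-17,0,0.45],[0,0,0,0,0.45]]}}

```text
time_s: 13.92
ee_pos: [542.3, 165.0, 76.1]
ee_rot: [-179.9, 0.1, 77.6]
force: [0.2, 0.2, 0.6]
gripper_width: 50.3
```

```bash
python3 - <<'E'
from h import *
snap('w13')
cv2.imwrite("pics/side13b.png",cv2.resize(env.grab_frame("side")[115:205,230:340,::-1],None,fx=6.5,fy=6.5,interpolation=2))
cv2.imwrite("pics/w13a.png",cv2.resize(cv2.imread("pics/w13.png")[150:320,200:440],None,fx=3.2,fy=3.2,interpolation=2))
E
```

```text
13.925 [542.3 165.   76.1] [-1.7986e+02  6.0000e-02  7.7630e+01] 50.3 [0.2 0.2 0.6]
```

View pics/side13b.png

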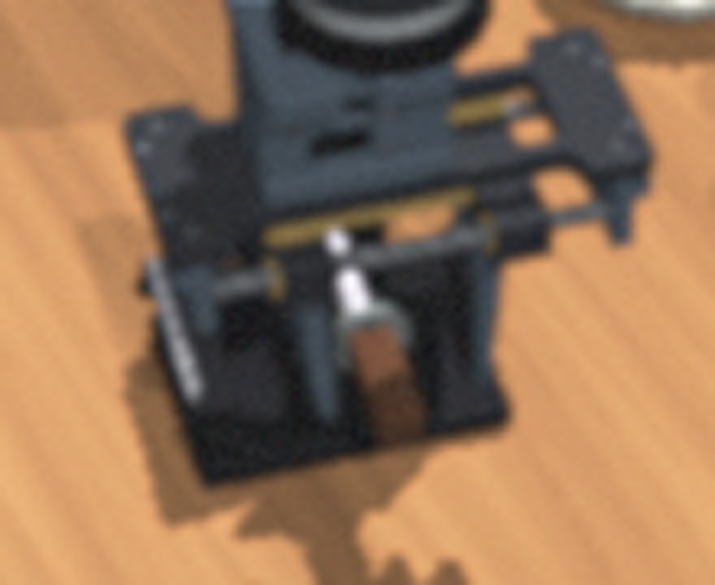

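View pics/w13a.png

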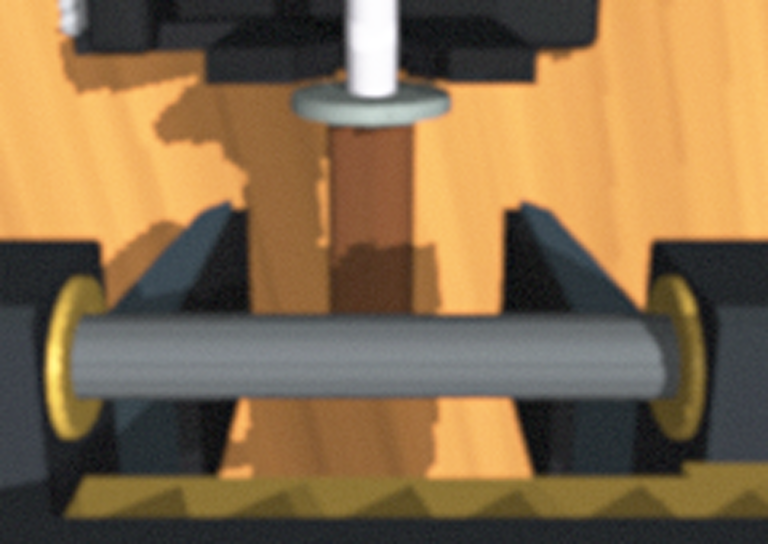

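```bash
python3 - <<'E'
from h import *
p=env.state()["ee_pos"];R=Rz(77.6)
sc=lambda X:((proj("side",X)[0]-[230,115])*6.5).round()
for e in(-14,0,10):
  for x in(-10,0,10):
    print(e,x,sc(R@(x,32,e)+p),sc(R@(x,-32,e)+p))
a=np.array([542.3,165,74]);print("axis at grasp",sc(a),sc(a+[0,0,9]),"end",sc([538.8,149.8,74]),"front",sc([549.6,196.9,74]))
E
```

```text
-14 -10 [323. 448.] [482. 413.]
-14 0 [316. 429.] [474. 395.]
-14 10 [310. 411.] [467. 378.]
0 -10 [322. 423.] [482. 389.]
0 0 [315. 405.] [474. 371.]
0 10 [308. 387.] [467. 353.]
10 -10 [320. 405.] [482. 371.]
10 0 [314. 387.] [474. 353.]
10 10 [307. 369.] [467. 335.]
axis at grasp [392. 396.] [392. 380.] end [403. 424.] front [371. 338.]
```

Call:
{"method": "play_rows", "body": {"increments": [[0,0,-10,0,0.45],[0,0,-10,0,0.45],[0,0,0,0,0.7],[0,0,0,0,0.9],[0,0,0,0,0.95],[0,0,0,0,0.95],[0,0,0,0,0.95]], "newtons": 25}}

```text
time_s: 14.9
ee_pos: [542.7, 164.4, 57.8]
ee_rot: [180.0, -0.0, 77.7]
force: [-0.0, -0.2, 0.5]
gripper_width: 17.7
```

```bash
python3 - <<'E'
from h import *
snap('w14')
cv2.imwrite("pics/side14b.png",cv2.resize(env.grab_frame("side")[115:205,230:340,::-1],None,fx=6.5,fy=6.5,interpolation=2))
E
```

```text
14.9 [542.7 164.4  57.8] [ 1.7997e+02 -1.0000e-02  7.7680e+01] 17.7 [-0.  -0.2  0.5]
```

View pics/side14b.png

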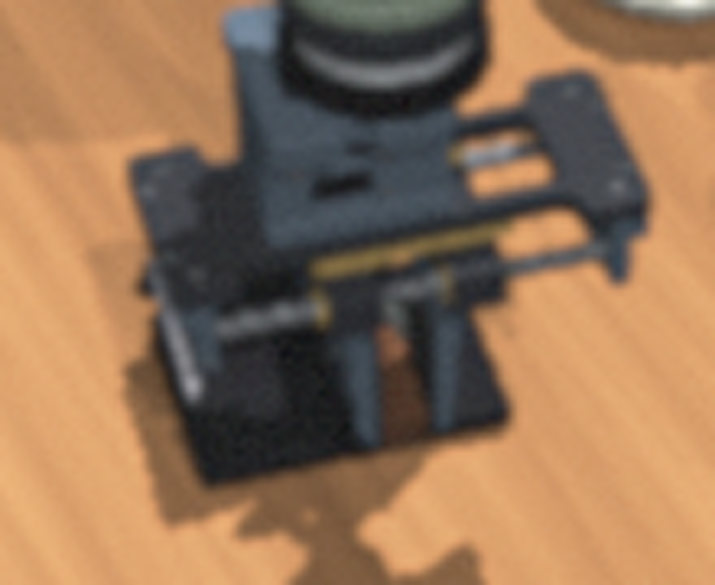

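Call:
{"method": "play_rows", "body": {"increments": [[0,0,0,0,1],[0,0,0,0,1],[0,0,5,0,1],[0,0,12,0,1],[0,0,25,0,1],[0,0,30,0,1],[0,0,20,0,1],[0,0,8,0,1],[0,0,0,0,1]], "newtons": 50}}

```text
time_s: 16.12
ee_pos: [542.6, 164.4, 158.0]
ee_rot: [180.0, -0.0, 77.7]
force: [0.1, -0.8, -1.4]
gripper_width: 17.6
```

```bash
python3 - <<'E'
from h import *
snap('w15')
cv2.imwrite("pics/side15b.png",cv2.resize(env.grab_frame("side")[80:205,220:340,::-1],None,fx=4.7,fy=4.7,interpolation=2))
cv2.imwrite("pics/w15a.png",cv2.resize(cv2.imread("pics/w15.png")[0:260,240:400],None,fx=3,fy=2.3,interpolation=2))
E
```

```text
16.125 [542.6 164.4 158. ] [ 1.7995e+02 -2.0000e-02  7.7680e+01] 17.6 [ 0.1 -0.8 -1.4]
```

View pics/side15b.png

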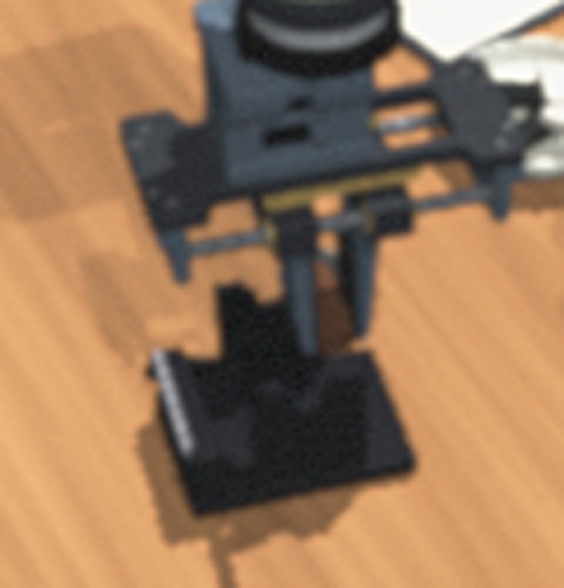

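View pics/w15.png

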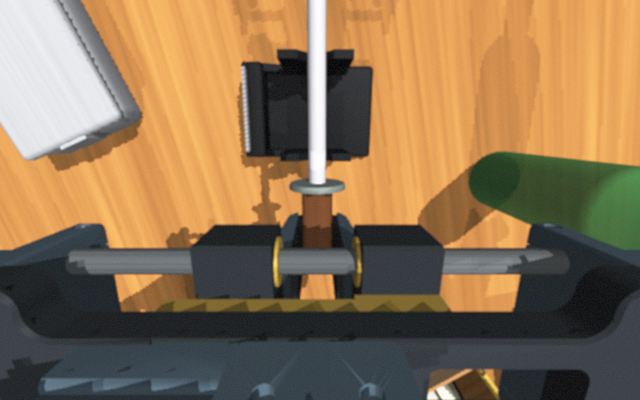

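```bash
python3 - <<'E'
import cv2,numpy as np
for n in("w14","w15"):
    a=cv2.imread(f"pics/{n}.png").astype(int)
    for r in (2,60,120,170):
        g=a[r,290:345].min(axis=1); idx=np.where(g>150)[0]
        print(n,r,idx.min()+290,idx.max()+290)
o=[cv2.resize(cv2.imread(f"pics/{n}.png")[150:260,260:380],None,fx=3.2,fy=3.2,interpolation=2) for n in("w14","w15")]
cv2.imwrite("pics/cmp.png",np.hstack(o))
E
```

```text
w14 2 308 326
w14 60 309 325
w14 120 309 325
w14 170 310 325
w15 2 309 325
w15 60 309 325
w15 120 310 325
w15 170 310 325
```

View pics/cmp.png

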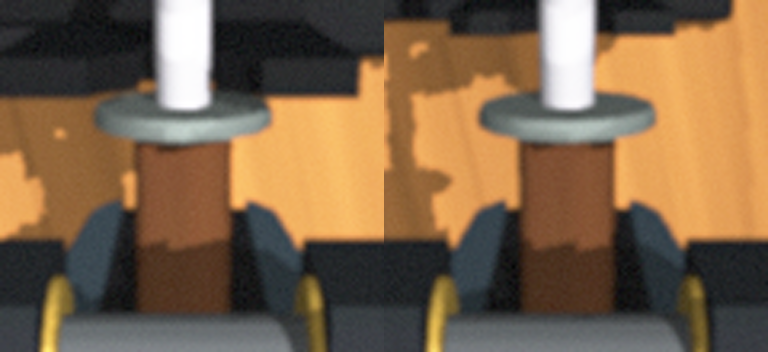

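Call:
{"method": "play_rows", "body": {"increments": [[0,0,15,0,1],[0,0,30,0,1],[-4.4,-15.1,15,-2.4,1],[-10,-34,0,-6,1],[-13,-44,0,-7,1],[-13,-44,0,-7,1],[-13,-44,0,-7,1],[-13,-44,0,-7,1],[-13,-44,0,-7,1],[-13,-44,0,-7,1],[-10,-34,-5,-5,1],[-6,-20,-15,-1,1],[-3,-8,-30,0,1],[0,0,-40,0,1],[0,0,-35,0,1],[0,0,-15,0,1],[0,0,0,0,1]]}}

```text
time_s: 18.35
ee_pos: [429.5, -210.7, 76.7]
ee_rot: [-179.9, 0.1, 21.2]
force: [-1.2, -0.4, -0.9]
gripper_width: 17.5
```

```bash
python3 - <<'E'
from h import *
snap('w16')
cv2.imwrite("pics/side16b.png",cv2.resize(env.grab_frame("side")[150:340,270:470,::-1],None,fx=3,fy=3,interpolation=2))
E
```

```text
18.35 [ 429.5 -210.7   76.7] [-1.7987e+02  1.4000e-01  2.1190e+01] 17.5 [-1.2 -0.4 -0.9]
```

View pics/side16b.png

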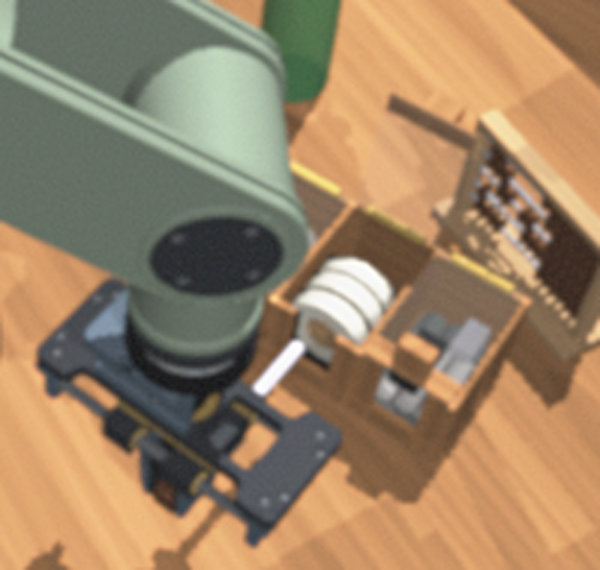

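View pics/w16.png

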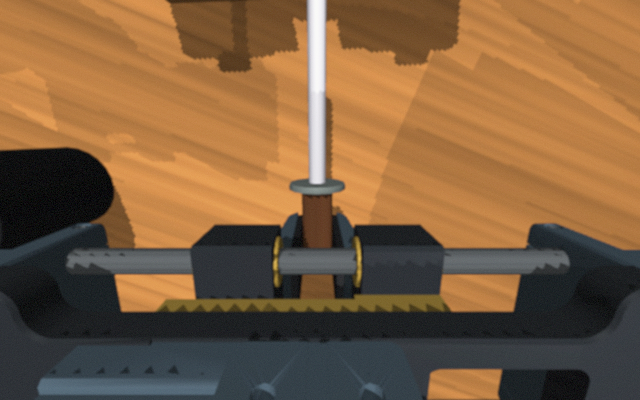

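Call:
{"method": "play_rows", "body": {"increments": [[1.5,0,-10,2.1,1],[0,0,-20,0,1],[0,0,-14.5,0,1],[0,0,-5,0,1],[0,0,0,0,1]]}}

```text
time_s: 19.08
ee_pos: [432.7, -210.8, 27.9]
ee_rot: [-180.0, 0.0, 23.4]
force: [-0.0, -0.1, -1.4]
gripper_width: 17.5
```

```bash
python3 - <<'E'
from h import *
snap('w17')
s=env.grab_frame("side");t=env.grab_frame("top")
cv2.imwrite("pics/side17.png",s[:,:,::-1]);cv2.imwrite("pics/top17.png",t[:,:,::-1])
cv2.imwrite("pics/side17b.png",cv2.resize(s[225:325,310:440,::-1],None,fx=5.5,fy=5.5,interpolation=2))
cv2.imwrite("pics/top17b.png",cv2.resize(t[110:240,310:450,::-1],None,fx=5,fy=4.5,interpolation=2))
p=env.state()["ee_pos"];X=p+Rz(23.3)@(142,0,16.2)
print(X,proj("side",X),(proj("side",X)-[310,225])*5.5,(proj("top",X)-[310,110])*[5,4.5])
H=Rz(23.3)@(-39.5,0,42)+[643.4,-119.3,0];print("hole0",(proj("side",H)-[310,225])*5.5,(proj("top",H)-[310,110])*[5,4.5])
E
```

```text
19.075 [ 432.7 -210.8   27.9] [-1.7999e+02  1.0000e-02  2.3390e+01] 17.5 [-0.  -0.1 -1.4]
[ 563.53094411 -154.82607593   44.76436221] [[366.948101   274.28730057]] [[313.21455551 271.08015312]] [[394.99337178 370.14324958]]
hole0 [[373.64666671 193.73572874]] [[357.25460856 298.39307483]]
```

View pics/side17b.png

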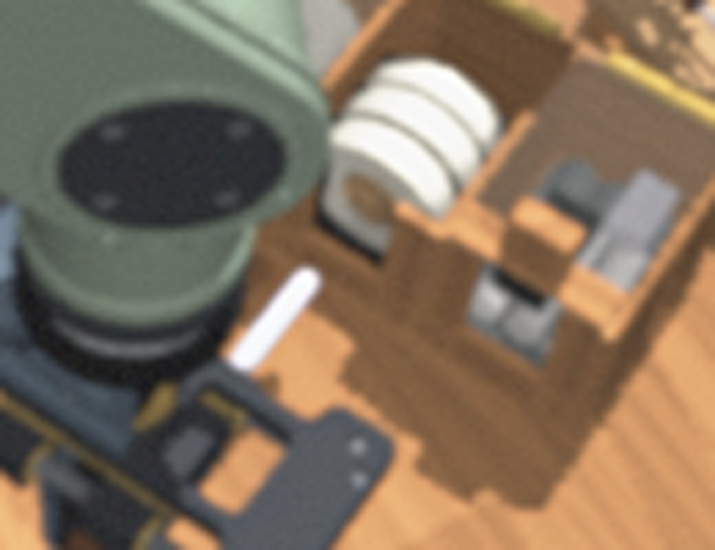

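View pics/top17b.png

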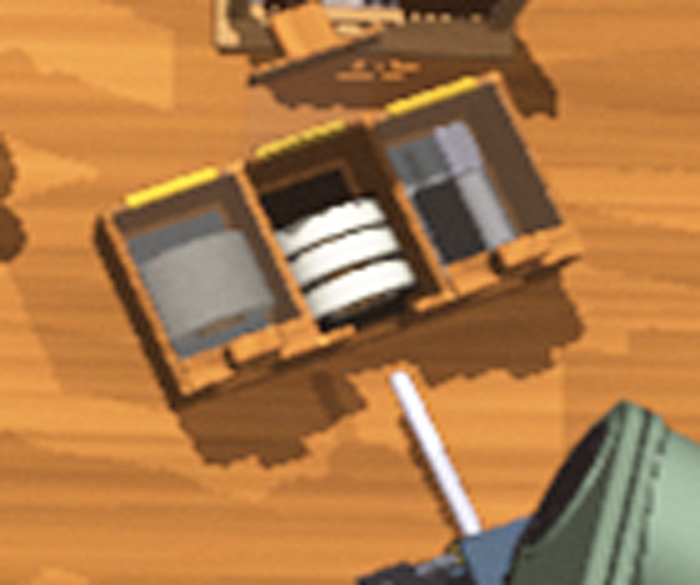

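Call:
{"method": "play_rows", "body": {"increments": [[9.0,4.3,-1.5,0,1],[13.8,5.9,0,0,1],[13.8,5.9,0,0,1],[13.8,5.9,0,0,1],[9.2,4.0,0,0,1],[0,0,0,0,1]]}}

```text
time_s: 19.98
ee_pos: [493.0, -184.4, 26.5]
ee_rot: [180.0, 0.0, 23.4]
force: [-0.2, 0.0, -1.7]
gripper_width: 17.5
```

```bash
python3 - <<'E'
from h import *
snap('w18')
s=env.grab_frame("side")
cv2.imwrite("pics/side18b.png",cv2.resize(s[205:325,310:440,::-1],None,fx=5,fy=5,interpolation=2))
E
```

```text
19.975 [ 493.  -184.4   26.5] [179.99   0.    23.44] 17.5 [-0.2  0.  -1.7]
```

View pics/side18b.png

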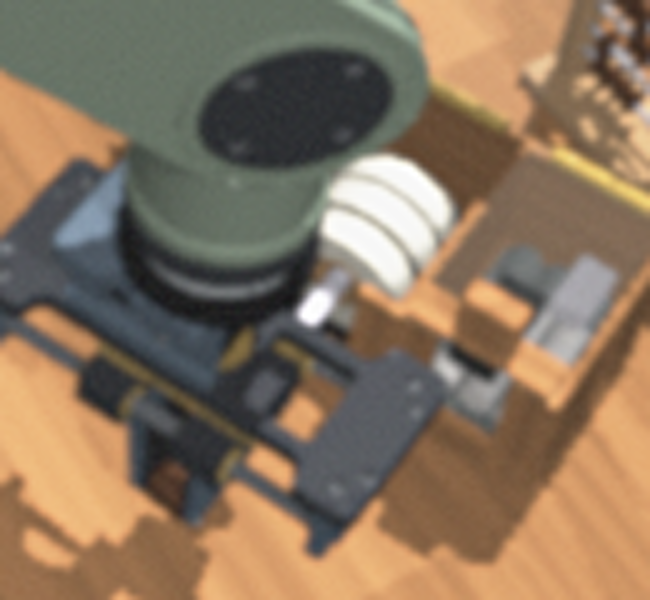

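View pics/w18.png

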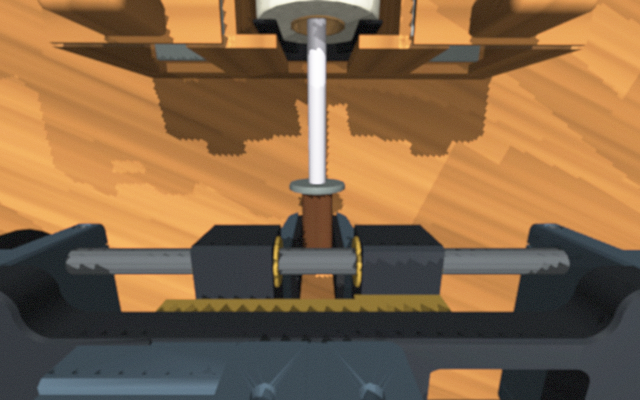

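Call:
{"method": "play_rows", "body": {"increments": [[9.2,4.0,0,0,1],[13.8,5.9,0,0,1],[13.8,5.9,0,0,1],[9.2,4.0,0,0,1],[0,0,0,0,1]]}}

```text
time_s: 20.7
ee_pos: [539.1, -164.6, 26.4]
ee_rot: [180.0, -0.0, 23.4]
force: [-0.4, 0.6, -0.6]
gripper_width: 17.3
```

```bash
python3 - <<'E'
from h import *
snap('w19')
s=env.grab_frame("side")
cv2.imwrite("pics/side19b.png",cv2.resize(s[185:315,330:460,::-1],None,fx=4.5,fy=4.5,interpolation=2))
E
```

```text
20.7 [ 539.1 -164.6   26.4] [ 1.7998e+02 -1.0000e-02  2.3440e+01] 17.3 [-0.4  0.6 -0.6]
```

View pics/side19b.png

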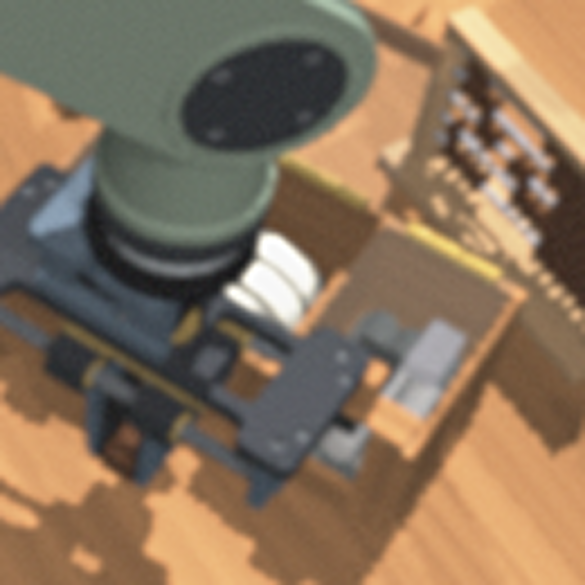

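View pics/w19.png

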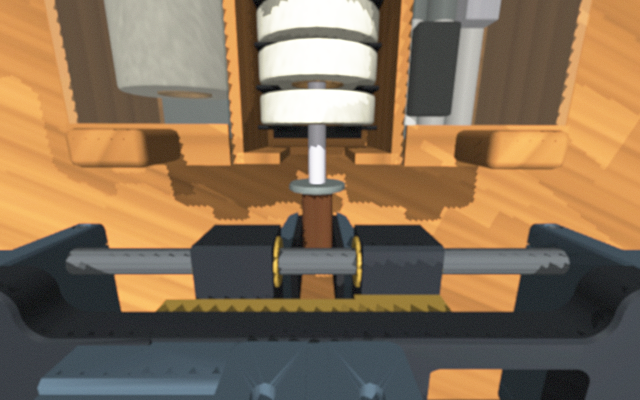

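Call:
{"method": "play_rows", "body": {"increments": [[5.0,2.2,0,0,1],[5.1,2.4,0,0,1],[0,0,3,0,1],[0,0,4,0,1],[0,0,4,0,1],[0,0,4,0,1],[0,0,4,0,1],[0,0,6,0,1],[0,0,0,0,1]]}}

```text
time_s: 21.92
ee_pos: [548.8, -160.5, 52.2]
ee_rot: [179.9, -0.1, 23.4]
force: [0.8, -0.1, -2.1]
gripper_width: 17.7
```

```bash
python3 - <<'E'
from h import *
snap('w20')
E
```

```text
21.925 [ 548.8 -160.5   52.2] [ 1.7994e+02 -6.0000e-02  2.3380e+01] 17.7 [ 0.8 -0.1 -2.1]
```

View pics/w20.png

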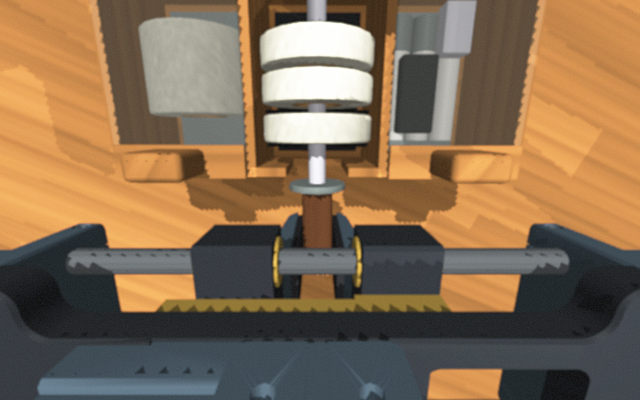

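Call:
{"method": "play_rows", "body": {"increments": [[0,0,6,0,1],[0,0,9,0,1],[0,0,12,0,1],[0,0,14,0,1],[0,0,14,0,1],[0,0,14,0,1],[0,0,12,0,1],[0,0,8,0,1],[0,0,4,0,1],[0,0,0,0,1]], "newtons": 58}}

```text
time_s: 23.22
ee_pos: [548.3, -160.3, 144.6]
ee_rot: [180.0, -0.0, 23.4]
force: [-0.3, -0.5, -2.3]
gripper_width: 17.6
```

```bash
python3 - <<'E'
from h import *
snap('w21')
s=env.grab_frame("side")
cv2.imwrite("pics/side21b.png",cv2.resize(s[135:315,290:470,::-1],None,fx=3.3,fy=3.3,interpolation=2))
E
```

```text
23.225 [ 548.3 -160.3  144.6] [180.    -0.    23.37] 17.6 [-0.3 -0.5 -2.3]
```

View pics/side21b.png

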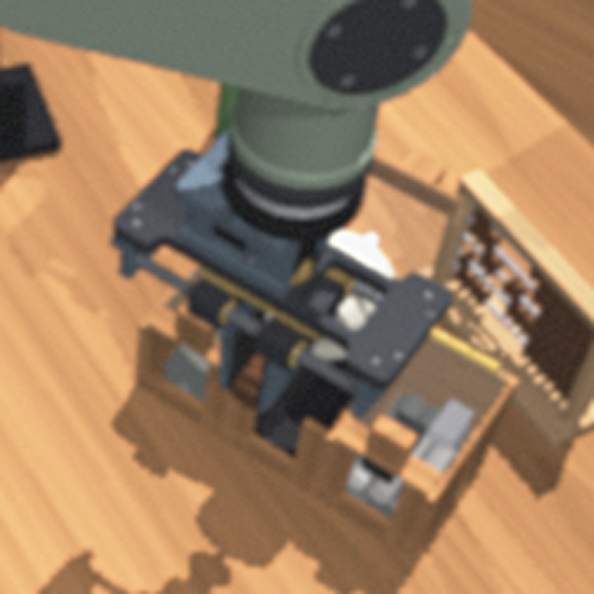

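View pics/w21.png

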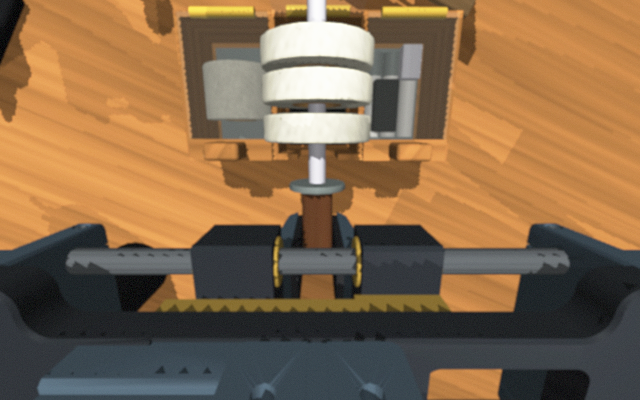

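Call:
{"method": "play_rows", "body": {"increments": [[-8,-3.5,5,0,1],[-15,-6.5,8,0,1],[-15,-6.5,8,0,1],[-8,-3.5,4,0,1],[1.2,10,0,0,1],[2.3,20,0,2,1],[3.5,30,0,4,1],[4.1,35,0,5,1],[4.1,35,0,6,1],[4.1,35,0,6,1],[4.1,35,0,6,1],[4.1,35,0,6,1],[3.5,30,0,6,1],[2.9,25,0,5,1],[2.3,20,0,4,1],[1.8,15,0,3,1],[1.2,10,0,1.3,1],[0.7,6,0,0,1],[0.5,3.7,0,0,1],[0,0,0,0,1]]}}

```text
time_s: 25.82
ee_pos: [542.8, 164.1, 169.6]
ee_rot: [180.0, 0.0, 77.6]
force: [0.6, -0.3, -2.4]
gripper_width: 17.6
```

```bash
python3 - <<'E'
from h import *
snap('w22')
s=env.grab_frame("side")
cv2.imwrite("pics/side22b.png",cv2.resize(s[75:205,210:350,::-1],None,fx=4.5,fy=4.5,interpolation=2))
t=env.grab_frame("top")
cv2.imwrite("pics/top22b.png",cv2.resize(t[110:250,190:330,::-1],None,fx=4.2,fy=4.2,interpolation=2))
E
```

```text
25.825 [542.8 164.1 169.6] [1.7999e+02 1.0000e-02 7.7650e+01] 17.6 [ 0.6 -0.3 -2.4]
```

View pics/w22.png

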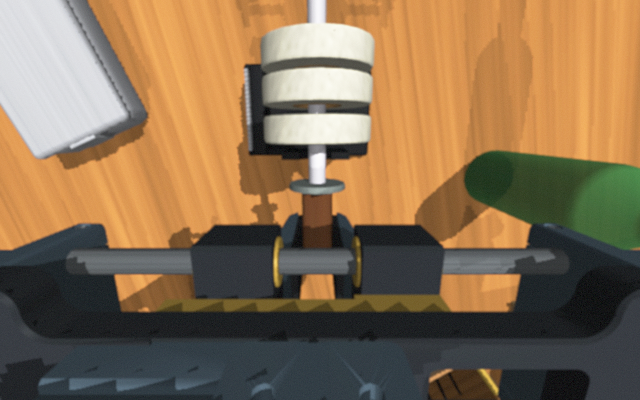

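View pics/top22b.png

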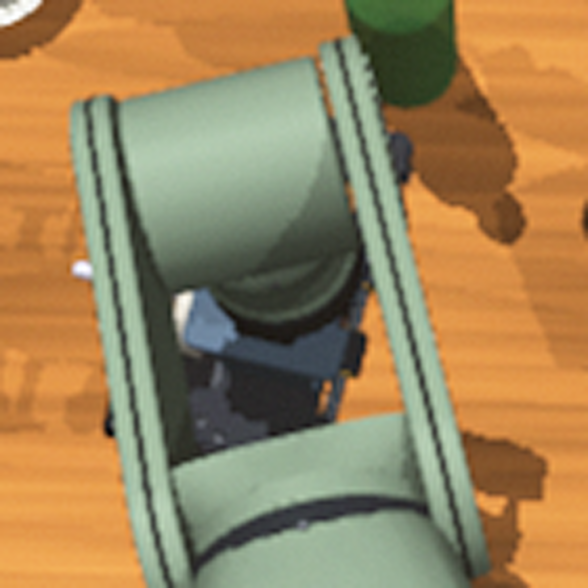

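View pics/side22b.png

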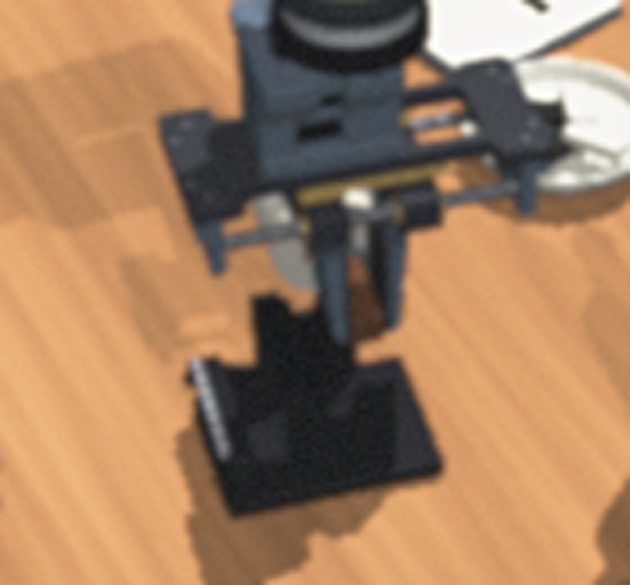

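```bash
python3 - <<'E'
from h import *
cv2.imwrite("pics/w22a.png",cv2.resize(cv2.imread("pics/w22.png")[0:210,230:400],None,fx=4,fy=2.8,interpolation=2))
HE=W["hand_eye"]
def tx(r,zt):
    d=HE[:3,:3]@[0,(r-W["cy"])/W["fy"],1]; o=HE[:3,3]
    return (o+d*(zt-o[2])/d[2])[0]-38
for r in (20,25,30,55,65,70,95,108,115,120): print(r,"from collar at roll top",round(tx(r,-40.2),1))
E
```

```text
20 from collar at roll top 80.0
25 from collar at roll top 78.0
30 from collar at roll top 75.9
55 from collar at roll top 65.4
65 from collar at roll top 61.1
70 from collar at roll top 58.9
95 from collar at roll top 47.7
108 from collar at roll top 41.7
115 from collar at roll top 38.4
120 from collar at roll top 36.0
```

View pics/w22a.png

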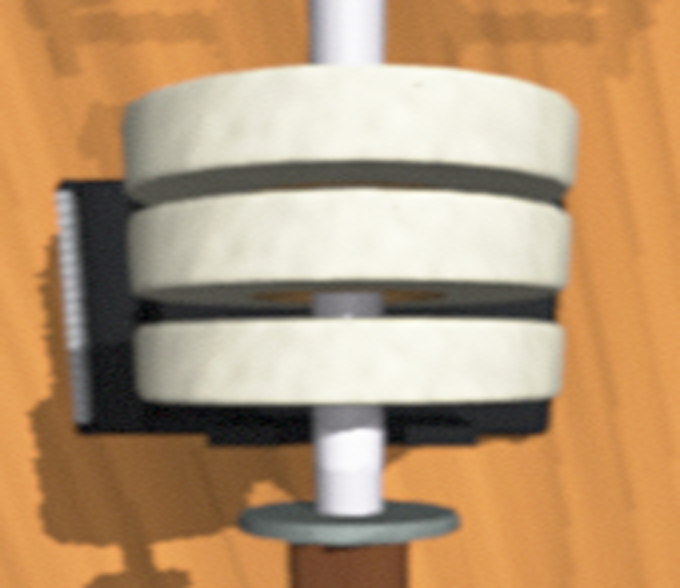

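Call:
{"method": "play_rows", "body": {"increments": [[0,0,-8,0,1],[0,0,-15,0,1],[0,0,-20,0,1],[0,0,-20,0,1],[0,0,-13,0,1],[0,0,-6,0,1],[0,0,0,0,1]]}}

```text
time_s: 26.85
ee_pos: [542.7, 164.3, 87.3]
ee_rot: [-180.0, 0.0, 77.7]
force: [0.3, 0.3, -1.3]
gripper_width: 17.5
```

```bash
python3 - <<'E'
from h import *
snap('w23')
s=env.grab_frame("side")
cv2.imwrite("pics/side23b.png",cv2.resize(s[95:205,220:340,::-1],None,fx=5,fy=5,interpolation=2))
E
```

```text
26.85 [542.7 164.3  87.3] [-1.7999e+02  1.0000e-02  7.7670e+01] 17.5 [ 0.3  0.3 -1.3]
```

View pics/w23.png

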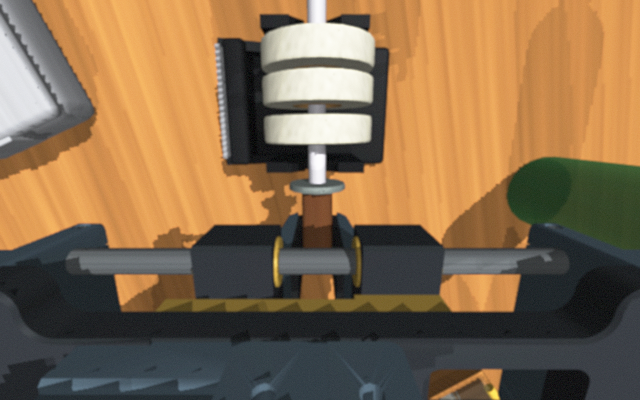

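View pics/side23b.png

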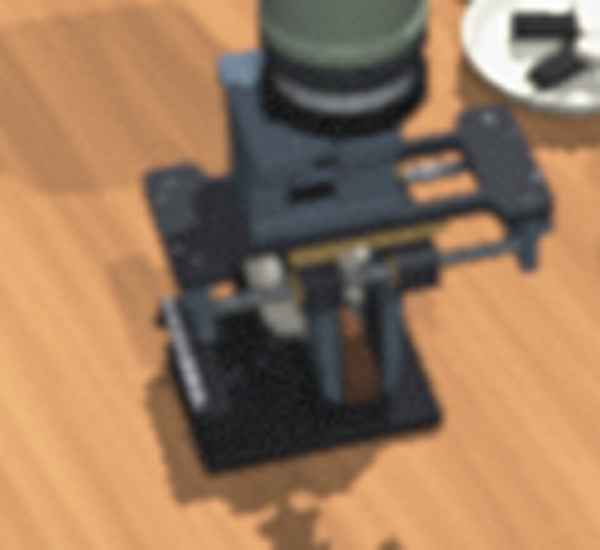

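Call:
{"method": "play_rows", "body": {"increments": [[0,0,-4,0,1],[0,0,-6,0,1],[0,0,-6,0,1],[0,0,-6,0,1],[0,0,-4,0,1],[0,0,-2,0,1],[0,0,-1,0,1],[0,0,0,0,1]]}}

```text
time_s: 27.95
ee_pos: [542.8, 164.4, 58.6]
ee_rot: [180.0, -0.0, 77.7]
force: [-0.8, 0.4, -1.8]
gripper_width: 17.4
```

```bash
python3 - <<'E'
from h import *
snap('w24')
E
```

```text
27.95 [542.8 164.4  58.6] [179.99  -0.    77.68] 17.4 [-0.8  0.4 -1.8]
```

View pics/w24.png

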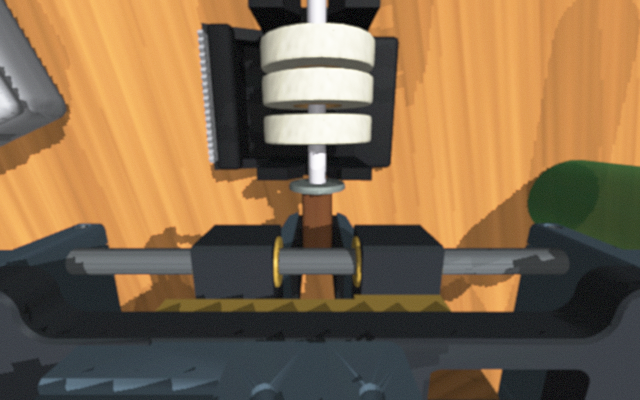

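Call:
{"method": "play_rows", "body": {"increments": [[0,0,-1,0,1],[0,0,-0.5,0,1],[0,0,0,0,1]]}}

```text
time_s: 28.38
ee_pos: [543.0, 164.4, 57.7]
ee_rot: [179.9, -0.0, 77.7]
force: [-1.3, -1.1, 3.2]
gripper_width: 17.5
```

Contact force reversed to +3.2 N upward, so the shaft is seated. Next I open the fingers gently.

Call:
{"method": "play_rows", "body": {"increments": [[0,0,0,0,0.78],[0,0,0,0,0.7],[0,0,0,0,0.55],[0,0,0,0,0.45],[0,0,0,0,0.45]], "newtons": 10}}

```text
time_s: 29.0
ee_pos: [542.7, 164.4, 57.0]
ee_rot: [180.0, 0.0, 77.7]
force: [-0.4, 0.2, -0.3]
gripper_width: 49.7
```

Call:
{"method": "play_rows", "body": {"increments": [[0,0,8,0,0.45],[0,0,20,0,0.45],[0,0,30,0,0.45],[0,0,40,0,0.45],[-5,-20,20,0,0.45],[-10,-40,10,0,0.45],[-10,-40,0,0,0.45],[0,-10,0,0,0.45],[0,0,0,0,0.45]]}}

```text
time_s: 30.12
ee_pos: [518.1, 54.3, 185.4]
ee_rot: [180.0, -0.0, 77.6]
force: [-0.0, -0.6, -0.0]
gripper_width: 50.2
```

```bash
python3 - <<'E'
from h import *
snap('w25')
s=env.grab_frame("side");t=env.grab_frame("top")
cv2.imwrite("pics/side25.png",s[:,:,::-1])
cv2.imwrite("pics/side25b.png",cv2.resize(s[105:205,230:340,::-1],None,fx=6,fy=6,interpolation=2))
cv2.imwrite("pics/top25.png",t[:,:,::-1])
E
```

```text
30.125 [518.1  54.3 185.4] [ 1.7995e+02 -5.0000e-02  7.7600e+01] 50.2 [-0.  -0.6 -0. ]
```

View pics/w25.png

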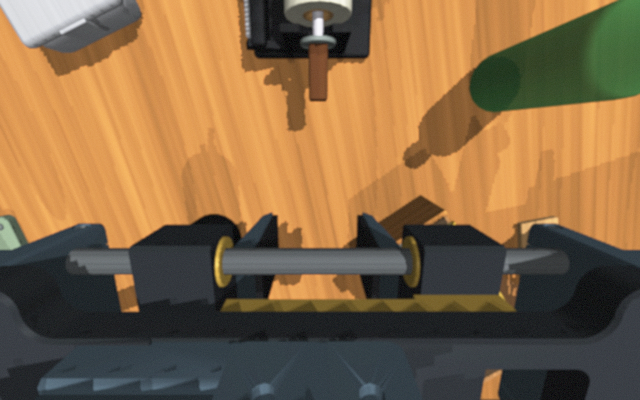

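View pics/side25.png

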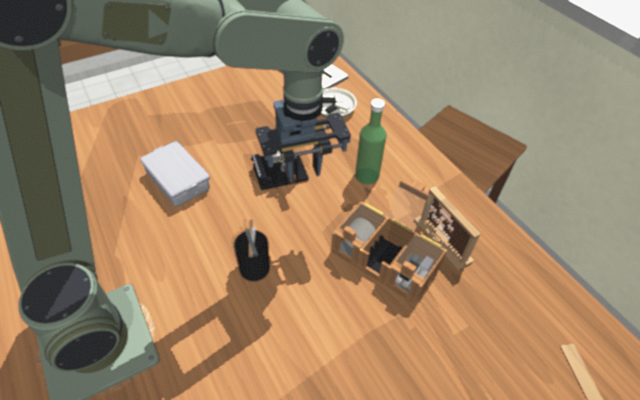

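View pics/top25.png

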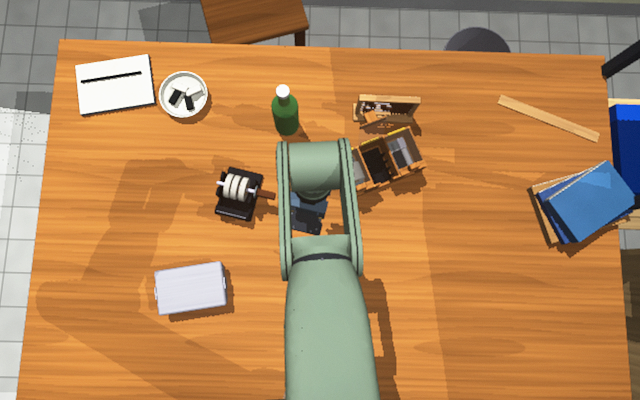

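Call:
{"method": "play_rows", "body": {"increments": [[0,0,25,0,0.45],[0,-20,25,0,0.45],[0,-40,10,0,0.45],[0,-40,0,0,0.45],[0,-40,0,0,0.45],[0,-20,0,0,0.45],[0,0,0,0,0.45]]}}

```text
time_s: 31.15
ee_pos: [518.0, -105.6, 244.8]
ee_rot: [-180.0, -0.0, 77.6]
force: [0.4, 1.5, 0.4]
gripper_width: 50.0
```

```bash
python3 - <<'E'
from h import *
snap('w26')
s=env.grab_frame("side");t=env.grab_frame("top")
cv2.imwrite("pics/fin.png",np.hstack([cv2.resize(s[125:200,240:330,::-1],(400,400),interpolation=2),cv2.resize(t[155:235,200:290,::-1],(400,400),interpolation=2)]))
E
```

```text
31.15 [ 518.  -105.6  244.8] [-1.7997e+02 -4.0000e-02  7.7610e+01] 50.0 [0.4 1.5 0.4]
```

View pics/fin.png

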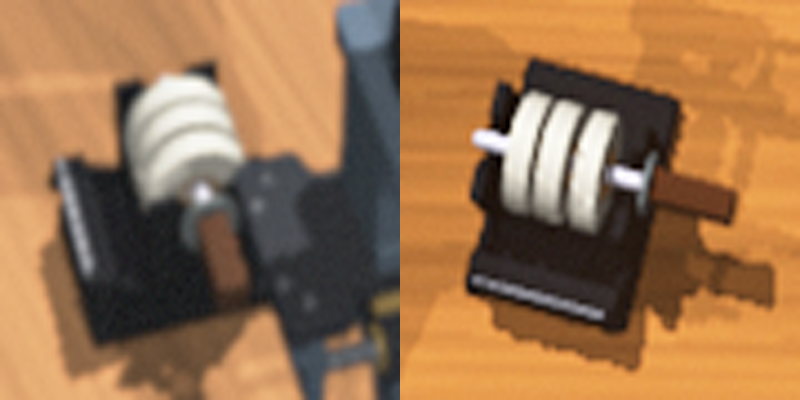

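```bash
python3 -c "
from workcell import env
print(env.job_done())"
```

```text
the job is handed in; nothing more can be done
None
```

The dispenser is reloaded: the spindle is back in its two notches with all three slim rolls on it between the cheeks, and the job was handed in at about 31 s.

- **Steps:** I swung the middle lid to just past upright and lifted the spindle out by its grip. Then I threaded it through the three rolls in the middle compartment, lifted them out together, lowered the spindle into the notches, let go and backed the arm clear.
- **Last checks:**
  - In the top view, the spindle's tip and grip end are within about half a pixel (1–2 mm) of where they started.
  - Before the spindle was lowered, the rolls measured about 25–79 mm from the collar, where 10–88 mm is allowed. The last picture shows them between the cheeks.
  - The middle lid stands open. The bottle, pen stand, lunchbox and abacus look unmoved. The last side and top pictures show no other lid raised, though the arm partly covers the organiser in the top one.
- **What disagreed:**
  - The fingertips were about 20 mm higher than the text says, relative to the reported tool position.
  - Because of that, my first close on the lid tab missed and the second slipped off after raising the lid by about 8°. I then gripped lower and finished opening it.
  - The wrist camera alone put the tab top at 105 mm, against the 111 mm the text implies.
  - The tool force readings I took never went above about 6 N.

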